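# Turn stick-on door catches pad side up with a tray and carrier

### The arm

A 6-joint arm with a two-finger parallel gripper is mounted at the origin on the work surface. World frame = base frame: x ahead of the robot, y to its left, z up, the work surface at z = 0. Lengths are in m, angles in degrees, forces in N, time in s.
With the tool pointing down it reaches from about 0.35 to 0.875 m from the base axis. Payload 4.2 kg.
Tool frame: the origin (TCP) lies at the very end of the fingers, on their centre line; the grasp point (between the pads) lies 19 mm behind it; z points along the fingers, y is the line along which they close (so a half turn about z gives the same grasp; the last joint's range is limited). The gripper opens to 87 mm and grips with 3 to 60 N. Pads are 19 mm wide; open, the fingers measure 117 mm over their backs; the gripper's body (75 mm by 190 mm) begins 51 mm behind the grasp point.
Start: joints at [-53.308, 22.042, 0.453, 0, -68.411, -14.817], TCP at [0.233, -0.58, 0.223] pointing down, gripper open.
Joint ranges: [-179.83, 179.83], [-69.29, 118.12], [-61.27, 80.66], [-181.25, 117.63], [-171.15, -9.14], [-177.46, 177.46]. Speed limits (degrees/s): [159.86, 159.86, 180, 180, 180, 180].

### API

Orientations are given as a 3x3 rotation matrix whose columns are the frame's x, y, z axes.
In Python, from station import * gives the robot as it stands.
- The arm moves only by the shell command python3 -m pendant 'ROWS'. ROWS is JSON, a list of rows, each an object of numbers: "x", "y", "z": the shift along the world's x, y, z normalised to -1 to 1, where 1 is 250 mm; "rx", "ry", "rz": the turn, a rotation vector about the world's x, y, z normalised to -1 to 1, where 1 is 180 degrees; "claw": the opening, from 0 (shut) to 1 (fully open). A call has exactly 8 rows; each row is the pose to reach, as a shift and turn from the pose commanded when the call began, turning the shorter way round; what a row does not reach only later rows make up. A row lasts 1/8 s, in which the tool goes at most 62.5 mm and 10.7 degrees, less where a joint would pass 70% of its speed; a pose out of reach is approached as far as the arm can. A call with a number of a shift or a turn outside -1 to 1 is refused whole. A call with a gripper value outside its range is refused whole. The fingers move at their own pace and stop on an object; the grip force is fixed at half the most. Time passes only in rows, so rows that repeat a pose let the fingers close, or fill a call up. It gives the time, the measured TCP pose, the force, the opening and the grip force at its end, in the units of the state.
- sense(): the state, without advancing time (a new reading comes with each control period).
- capture(name): name is "scene" or "side" or "wrist"; returns a dict with "color" (420x560x3 uint8, red, green, blue), "mtx" (3x3 intrinsics, pixels), "k1" (the pictures are not rectified: a ray, as slopes to the right and down, at radius r is drawn at 1 + k1 r^2 times it, then the intrinsics apply), "world_to_cam" (4x4, takes a point from world to camera coordinates). Camera axes: x right, y up, looking along -z (the intrinsics and any distortion apply to the point x, -y, -z); pixel columns grow to the right and rows downward; lengths in m; the calibration is good to about 2 mm. A picture is of the moment at which its call begins. There is no depth.
- finish_job(): hands the job in; it is judged then, once.
Trained networks look in a picture, given as the dict that the camera call returned (one of the last four; its "shot" number tells which), for a name from the list of things; names that differ only in an ending like _2 or _b are one class to them, and where a whole thing is asked for, a point or a joint stands for the part that bears it (a point fixed in the world has none). Each returns a list of dicts, best first, with "conf" (0 to 1); they miss things now and then, are a little off and sometimes report something else, mostly with a low value. They report only what shows in the picture. A call takes as long as a camera call. They do not tell look-alikes from the thing itself.
- search_frame(picture, label): "centre" ([column, row] in pixels, amid what is visible of it).
- regions_of(picture, label): "region" (420x560 bool, what is visible of it) and "centre" ([column, row] in pixels, amid what is visible of it).
The state is a dict: "time_s": time; "joints": joint angles; "joint_velocities": joint speeds; "effort": joint torques, N m; "tcp_pos": TCP position; "ee_rot": TCP orientation; "wrist_force": force on the tool from outside, world axes, zero at the start; "moment": the same for the moment, N m; "gripper_width": opening from 0.0 (shut) to 1.0 (fully open); "gripper_force": force on a finger pad.
Only numpy, scipy, OpenCV 4.12 (cv2) and the standard library are available. Lean on these libraries where they do the work, as an engineer would, in place of code of your own. Each camera call takes 0.05 s, during which the arm holds its last target. There are 200 camera calls.

### The job

Set every white door catch, orange pad down as it lies, fully home in a slot of the beech tray, and cap the tray with the blue carrier just as it lies, hollow side down and edges in line. Then turn the closed tray and carrier over together, kept shut, and lay the pair in the middle of the cork mat with the carrier underneath; lift the tray off and lay it flat on the bare table clear of the mat, so that the catches are left lying flat in the carrier on the mat, orange pads up. Leave the canister, the brackets and the clamp alone.

Things in the scene. Friction and masses are not known exactly. Their poses are not given: they have to be found in the camera images.
- tray: Beech loading tray, loose, 92 (x) by 64 (y) by 25 mm high, 0.13 kg, plain sides. Origin at the centre of its underside, z towards the slots (up at the start). Its flat top has three slots 5 mm deep (floor 20 mm above the underside), each 22 (x) by 40 (y) mm, centred at x = -26, 0 and +26 mm, y = 0.
- carrier: Blue carrier, loose, 92 (x) by 64 (y) by 25 mm, 0.13 kg, starts hollow side down. Origin at the centre of the rim plane (hollow side, on the table at the start), z towards the closed back, 25 mm off. Hollow 82 by 54, 8 mm deep, rim 5 mm wide. Capped on the tray it lies 25 mm above the tray's origin, held only by weight or grip; the 50 mm thick pair has plain sides and can stand on its 64 by 50 mm end.
- mat: Square cork mat fixed to the table, 150 by 150 by 3 mm thick; origin at the centre of its underside (on the table), so its top is at z = 3 mm. Rigid and flat.
- catch0: Stick-on door catch, a block 18 (x) by 36 (y) by 12 mm (z), about 20 g; white body with two dark steel strips on top, orange pad (covered, not sticky) below. Origin at the centre of the orange underside, z towards the white face (up at the start). Fully home in a slot it stands 7 mm above the tray's top. Which slot does not matter. May be absent.
- catch1: Stick-on door catch, a block 18 (x) by 36 (y) by 12 mm (z), about 20 g; white body with two dark steel strips on top, orange pad (covered, not sticky) below. Origin at the centre of the orange underside, z towards the white face (up at the start). Fully home in a slot it stands 7 mm above the tray's top. Which slot does not matter. May be absent.
- catch2: Stick-on door catch, a block 18 (x) by 36 (y) by 12 mm (z), about 20 g; white body with two dark steel strips on top, orange pad (covered, not sticky) below. Origin at the centre of the orange underside, z towards the white face (up at the start). Fully home in a slot it stands 7 mm above the tray's top. Which slot does not matter. May be absent.
- canister: Grey twist-cap canister, 76 mm across, 110 mm high, bystander; origin at the centre of its underside.
- bracket0: Chrome L-shaped shelf bracket lying flat, one arm 140 mm (along y), the other 90 mm (along +x from its -y end), 20 mm high, with a thin brace; bystander; origin under the middle of the 140 mm arm.
- bracket1: Second chrome shelf bracket, like bracket0; bystander.
- clamp: Green spring clamp lying flat, 120 mm long (x), about 55 mm wide, 24 mm high; bystander; origin at its centre on the table.
Mind the look-alikes: they are no part of the job. Leave any turquoise or yellow look-alike of the catch2 alone.

How it is judged (in metres and radians):
On the way, in this order (a step that is already met when the one before it is completed fails the run):
1. every catch lies home in a slot of the upright tray, white side up (angle between tray's own z axis and vertical below 0.1 rad and x of catch0 in the frame of tray between -0.031 and 0.031 m and y of catch0 in the frame of tray between -0.006 and 0.006 m and z of catch0 in the frame of tray between 0.017 and 0.022 m and angle between the y axis of each of catch0, catch1, catch2 and the y axis of tray, either way round below 0.2 rad and angle between the z axis of each of catch0, catch1, catch2 and the z axis of tray, either way round below 0.15 rad and x of catch1 in the frame of tray between -0.031 and 0.031 m and y of catch1 in the frame of tray between -0.006 and 0.006 m and z of catch1 in the frame of tray between 0.017 and 0.022 m and x of catch2 in the frame of tray between -0.031 and 0.031 m and y of catch2 in the frame of tray between -0.006 and 0.006 m and z of catch2 in the frame of tray between 0.017 and 0.022 m), for 0.2 s.
2. the carrier caps the tray, edges in line (angle between each of tray, carrier's own z axis and vertical below 0.1 rad and x of carrier in the frame of tray between -0.008 and 0.008 m and y of carrier in the frame of tray between -0.008 and 0.008 m and z of carrier in the frame of tray between 0.022 and 0.028 m and angle between the x axis of carrier and the x axis of tray, either way round below 0.15 rad and angle between the z axis of carrier and the z axis of tray, either way round below 0.1 rad and x of catch0 in the frame of tray between -0.031 and 0.031 m and y of catch0 in the frame of tray between -0.006 and 0.006 m and z of catch0 in the frame of tray between 0.015 and 0.024 m and angle between the y axis of each of catch0, catch1, catch2 and the y axis of tray, either way round below 0.2 rad and angle between the z axis of each of catch0, catch1, catch2 and the z axis of tray, either way round below 0.15 rad and x of catch1 in the frame of tray between -0.031 and 0.031 m and y of catch1 in the frame of tray between -0.006 and 0.006 m and z of catch1 in the frame of tray between 0.015 and 0.024 m and x of catch2 in the frame of tray between -0.031 and 0.031 m and y of catch2 in the frame of tray between -0.006 and 0.006 m and z of catch2 in the frame of tray between 0.015 and 0.024 m), for 0.2 s.
3. the pair is passing through the upright, still shut with the catches inside (angle between tray's own z axis and vertical between 1.1 and 2 rad and x of carrier in the frame of tray between -0.008 and 0.008 m and y of carrier in the frame of tray between -0.008 and 0.008 m and z of carrier in the frame of tray between 0.022 and 0.028 m and angle between the x axis of carrier and the x axis of tray, either way round below 0.15 rad and angle between the z axis of carrier and the z axis of tray, either way round below 0.1 rad and x of catch0 in the frame of tray between -0.031 and 0.031 m and y of catch0 in the frame of tray between -0.006 and 0.006 m and z of catch0 in the frame of tray between 0.015 and 0.024 m and angle between the y axis of each of catch0, catch1, catch2 and the y axis of tray, either way round below 0.2 rad and angle between the z axis of each of catch0, catch1, catch2 and the z axis of tray, either way round below 0.15 rad and x of catch1 in the frame of tray between -0.031 and 0.031 m and y of catch1 in the frame of tray between -0.006 and 0.006 m and z of catch1 in the frame of tray between 0.015 and 0.024 m and x of catch2 in the frame of tray between -0.031 and 0.031 m and y of catch2 in the frame of tray between -0.006 and 0.006 m and z of catch2 in the frame of tray between 0.015 and 0.024 m), for 0.05 s.
4. the pair lies turned over on the mat, still shut, carrier underneath (angle between tray's own z axis and vertical above 3.04 rad and horizontal distance between carrier and mat below 0.055 m and height (world z) of carrier below 0.032 m and x of carrier in the frame of tray between -0.008 and 0.008 m and y of carrier in the frame of tray between -0.008 and 0.008 m and z of carrier in the frame of tray between 0.022 and 0.028 m and angle between the x axis of carrier and the x axis of tray, either way round below 0.15 rad and angle between the z axis of carrier and the z axis of tray, either way round below 0.1 rad and x of catch0 in the frame of tray between -0.031 and 0.031 m and y of catch0 in the frame of tray between -0.006 and 0.006 m and z of catch0 in the frame of tray between 0.015 and 0.024 m and angle between the y axis of each of catch0, catch1, catch2 and the y axis of tray, either way round below 0.2 rad and angle between the z axis of each of catch0, catch1, catch2 and the z axis of tray, either way round below 0.15 rad and x of catch1 in the frame of tray between -0.031 and 0.031 m and y of catch1 in the frame of tray between -0.006 and 0.006 m and z of catch1 in the frame of tray between 0.015 and 0.024 m and x of catch2 in the frame of tray between -0.031 and 0.031 m and y of catch2 in the frame of tray between -0.006 and 0.006 m and z of catch2 in the frame of tray between 0.015 and 0.024 m), for 0.2 s.
At the end, for the whole second after the job is handed in: The carrier lies hollow side up and flat on the mat, its centre within 55 mm of the mat's centre; every catch lies flat (within 0.15 rad) in its recess, orange pad up; the tray lies flat, either way up, on the table with its centre more than 106 mm from the mat's centre; all at rest (angle between carrier's own z axis and vertical above 3.04 rad and horizontal distance between carrier and mat below 0.055 m and height (world z) of carrier below 0.032 m and linear speed of each of carrier, catch0, catch1, catch2, tray below 0.02 m/s and x of catch0 in the frame of carrier between -0.034 and 0.034 m and y of catch0 in the frame of carrier between -0.0105 and 0.0105 m and z of catch0 in the frame of carrier between -0.008 and -0.002 m and angle between each of catch0, catch1, catch2's own z axis and vertical above 2.99 rad and x of catch1 in the frame of carrier between -0.034 and 0.034 m and y of catch1 in the frame of carrier between -0.0105 and 0.0105 m and z of catch1 in the frame of carrier between -0.008 and -0.002 m and x of catch2 in the frame of carrier between -0.034 and 0.034 m and y of catch2 in the frame of carrier between -0.0105 and 0.0105 m and z of catch2 in the frame of carrier between -0.008 and -0.002 m and horizontal distance between tray and mat above 0.106 m and height (world z) of tray below 0.0285 m and (angle between tray's own z axis and vertical below 0.06 rad or angle between tray's own z axis and vertical above 3.08 rad)); the robot touches nothing.
It fails at once if the canister is disturbed (moved over 30 mm) (distance of canister from where it was at the start of the episode above 0.03 m).
It fails at once if the bracket0 is disturbed (moved over 30 mm) (distance of bracket0 from where it was at the start of the episode above 0.03 m).
It fails at once if the bracket1 is disturbed (moved over 30 mm) (distance of bracket1 from where it was at the start of the episode above 0.03 m).
It fails at once if the clamp is disturbed (moved over 30 mm) (distance of clamp from where it was at the start of the episode above 0.03 m).
Of catch0, catch1, catch2 only 2 to 3 are there at a start; the rules pass over those that are not, and their reading is None.
At some moment in a run one of catch0, catch1, catch2, carrier may be knocked a few centimetres aside while the robot is not near it.
It also fails if it takes over 210 s, if anything falls off the work surface, if the arm or the gripper's body presses on something with over 40 N, if the wrist force passes 120 N, or if a joint passes its speed limit or range.

## Working session

There is one attempt and no reset: what is moved stays moved. The work goes in short steps, Python scripts to look and compute and a shell command to move; the robot and the scene stay as the last step left them, time stands still between calls to the robot, and variables do not carry over. Pictures are saved under pics/ and viewed, at most 14 in all, crops included, and the job is handed in when it is done.

```bash
ls; mkdir -p pics; cat > h.py <<'E'
import numpy as np, cv2
from station import *
def save(p,name,crop=None,scale=1):
    im=p["color"][:,:,::-1]
    if crop: im=im[crop[1]:crop[3],crop[0]:crop[2]]
    im=cv2.resize(im,None,fx=scale,fy=scale,interpolation=cv2.INTER_CUBIC)
    cv2.imwrite("pics/"+name+".png",im)
def ray(p,uv):
    uv=np.atleast_2d(np.array(uv,float)); K=np.array(p["mtx"]); k=p["k1"]
    d=np.c_[(uv[:,0]-K[0,2])/K[0,0],(uv[:,1]-K[1,2])/K[1,1]]
    s=d.copy()
    for _ in range(20): s=d/(1+k*(s**2).sum(1,keepdims=True))
    T=np.array(p["world_to_cam"]); R=T[:3,:3]
    v=np.c_[s[:,0],-s[:,1],-np.ones(len(s))]@R
    return -R.T@T[:3,3], v
def onz(p,uv,z):
    c,v=ray(p,uv); return c+v*((z-c[2])/v[:,2])[:,None]
def proj(p,X):
    X=np.atleast_2d(X); T=np.array(p["world_to_cam"]); K=np.array(p["mtx"])
    q=X@T[:3,:3].T+T[:3,3]; s=np.c_[q[:,0]/-q[:,2],-q[:,1]/-q[:,2]]
    s=s*(1+p["k1"]*(s**2).sum(1,keepdims=True))
    return np.c_[s[:,0]*K[0,0]+K[0,2],s[:,1]*K[1,1]+K[1,2]]
E
python3 - <<'E'
from h import *
s=sense(); print({k:np.round(v,3).tolist() for k,v in s.items()})
P={n:capture(n) for n in("scene","side","wrist")}
a=np.hstack([P["scene"]["color"],P["side"]["color"]])
save(P["scene"],"a_scene",scale=1.42); save(P["side"],"a_side",scale=1.42)
for n in P:
    print(n,P[n]["shot"],P[n]["k1"],np.round(np.linalg.inv(P[n]["world_to_cam"])[:3,3],3))
    for l in("tray","carrier","mat","catch0","canister","bracket0","clamp"):
        for r in regions_of(P[n],l):
            if r["conf"]>.3: print(l,round(r["conf"],2),np.round(r["centre"]),r["region"].sum(),np.round(onz(P[n],r["centre"],.012),3)[0])
E
```

```text
pics
{'time_s': 0.0, 'joints': [-53.308, 22.093, 0.38, -0.03, -68.41, -14.816], 'joint_velocities': [0.1, -0.072, -0.017, 0.122, -0.021, 0.092], 'effort': [-0.0, -39.067, 18.74, 4.22, 0.011, -0.0], 'tcp_pos': [0.233, -0.579, 0.221], 'ee_rot': [[-0.928, -0.372, -0.001], [-0.372, 0.928, 0.002], [0.0, 0.002, -1.0]], 'wrist_force': [-0.129, -0.302, 0.936], 'moment': [-0.05, -0.081, 0.025], 'gripper_force': 0.0, 'gripper_width': 1.004}
scene 1 0.014265360110088172 [ 1.062 -0.426  1.   ]
tray 0.66 [332. 162.] 724 [0.498 0.219 0.012]
carrier 0.68 [205. 256.] 959 [ 0.528 -0.238  0.012]
carrier 0.57 [365. 102.] 935 [0.381 0.471 0.012]
mat 0.65 [278. 207.] 2486 [ 0.525 -0.001  0.012]
catch0 0.64 [313. 248.] 112 [ 0.679 -0.01   0.012]
catch0 0.6 [280. 275.] 139 [ 0.685 -0.123  0.012]
catch0 0.55 [258. 258.] 123 [ 0.615 -0.138  0.012]
catch0 0.53 [288. 304.] 147 [ 0.755 -0.156  0.012]
catch0 0.42 [350. 224.] 82 [0.685 0.113 0.012]
canister 0.77 [366. 104.] 976 [0.389 0.466 0.012]
bracket0 0.91 [408. 170.] 334 [0.656 0.37  0.012]
bracket0 0.63 [148. 330.] 506 [ 0.605 -0.441  0.012]
bracket0 0.52 
[... 171 characters left out ...]
25 0.012]
tray 0.38 [249. 219.] 40 [0.669 0.002 0.012]
carrier 0.6 [323. 189.] 381 [ 0.533 -0.278  0.012]
mat 0.91 [288. 236.] 1540 [0.514 0.024 0.012]
mat 0.36 [235. 340.] 1935 [0.438 0.416 0.012]
catch0 0.64 [262. 201.] 30 [ 0.688 -0.109  0.012]
catch0 0.58 [220. 238.] 72 [0.692 0.13  0.012]
catch0 0.41 [279. 202.] 47 [ 0.632 -0.127  0.012]
catch0 0.38 [249. 191.] 53 [ 0.763 -0.144  0.012]
canister 0.58 [236. 337.] 1932 [0.442 0.409 0.012]
bracket0 0.69 [176. 295.] 576 [0.649 0.374 0.012]
bracket0 0.49 [323. 162.] 207 [ 0.623 -0.483  0.012]
clamp 0.86 [370. 179.] 306 [ 0.404 -0.429  0.012]
wrist 3 0.009732441381404153 [ 0.16  -0.608  0.385]
clamp 0.9 [357. 346.] 1218 [ 0.395 -0.416  0.012]
```

View pics/a_scene.png

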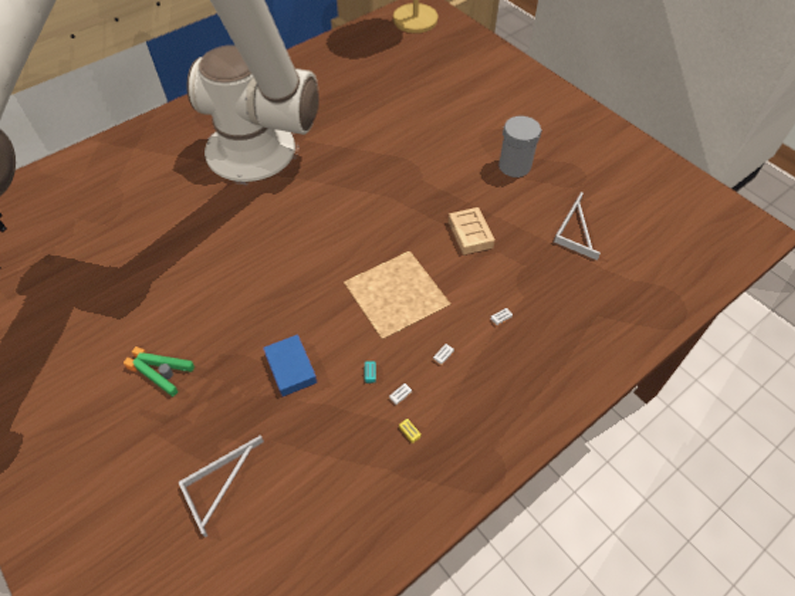

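```bash
python3 - <<'E'
from h import *
p=capture("scene")
T=np.linalg.inv(p["world_to_cam"])
for l in("catch0","tray","carrier","mat"):
    for r in regions_of(p,l):
        if r["conf"]>.35:
            m=r["region"]; rgb=p["color"][m].mean(0)
            # map region's contour to world plane, min-area rect
            c,_=cv2.findContours(m.astype(np.uint8),cv2.RETR_EXTERNAL,cv2.CHAIN_APPROX_NONE)
            c=max(c,key=len)[:,0]
            h={"catch0":.008,"tray":.016,"carrier":.016,"mat":.003}[l]
            w=onz(p,c,h)[:,:2]
            print(l,round(r["conf"],2),rgb.round(),cv2.minAreaRect((w*1000).astype(np.float32)))
save(p,"b_crop",(230,200,370,330),5)
E
```

```text
catch0 0.7 [208. 202. 196.] ((691.12890625, -122.50597381591797), (17.99704933166504, 34.208335876464844), 3.16876220703125)
catch0 0.65 [ 89. 167. 161.] ((624.024658203125, -136.839111328125), (17.525470733642578, 36.477935791015625), 52.42681121826172)
catch0 0.63 [210. 204. 198.] ((678.3300170898438, -12.226123809814453), (16.881698608398438, 34.6285400390625), 8.517472267150879)
catch0 0.43 [187. 173. 163.] ((684.9681396484375, 122.43473815917969), (42.86417007446289, 25.857824325561523), 80.79568481445312)
tray 0.78 [210. 174. 131.] ((500.042236328125, 217.34335327148438), (74.42052459716797, 108.15184783935547), 62.842529296875)
tray 0.6 [203. 194. 186.] ((681.6266479492188, -16.59339714050293), (20.417179107666016, 39.959007263183594), 8.918017387390137)
carrier 0.72 [172. 162. 156.] ((616.9931030273438, -442.2972106933594), (82.78075408935547, 165.91012573242188), 27.506244659423828)
carrier 0.7 [ 68. 109. 164.] ((528.5870971679688, -238.83580017089844), (62.67914962768555, 103.6122055053711), 76.3548583984375)
mat 0.55 [226. 184. 136.] ((519.1768798828125, 6.611785888671875), (151.57310485839844, 152.02796936035156), 82.24623107910156)
```

The scene camera shows three white catches, in the 795-px view at (401,393), (444,354) and (501,317). The turquoise look-alike is at (370,372) and the yellow one at (410,430). The tray is at (470,230), the carrier at (290,365) and the mat at (397,293). I'll bring the wrist camera over the work area.

```bash

python3 -m pendant '[{"x":0.25,"y":0.25,"z":0.1,"rz":-0.05},{"x":0.5,"y":0.5,"z":0.2,"rz":-0.1},{"x":0.7,"y":0.75,"z":0.3,"rz":-0.1},{"x":0.8,"y":1,"z":0.4,"rz":-0.1},{"x":0.8,"y":1,"z":0.4,"rz":-0.1},{"x":0.8,"y":1,"z":0.4,"rz":-0.1},{"x":0.8,"y":1,"z":0.4,"rz":-0.1},{"x":0.8,"y":1,"z":0.4,"rz":-0.1}]'
python3 -m pendant '[{"x":0.1,"y":0.25},{"x":0.2,"y":0.5},{"x":0.3,"y":0.75},{"x":0.35,"y":1},{"x":0.35,"y":1},{"x":0.35,"y":1},{"x":0.35,"y":1},{"x":0.35,"y":1}]'
python3 -m pendant '[{"y":0.2},{"y":0.35},{"y":0.4},{"y":0.4},{"y":0.4},{"y":0.4},{"y":0.4},{"y":0.4}]'
cat >> h.py <<'E'
def rects(p,label,h,cmin=.3):
    for r in regions_of(p,label):
        if r["conf"]<cmin: continue
        m=r["region"]; c,_=cv2.findContours(m.astype(np.uint8),cv2.RETR_EXTERNAL,cv2.CHAIN_APPROX_NONE)
        c=max(c,key=len)[:,0]; w=onz(p,c,h)[:,:2]
        q=cv2.minAreaRect((w*1000).astype(np.float32))
        print(label,round(r["conf"],2),p["color"][m].mean(0).round(),np.round(r["centre"]),[np.round(v,1) for v in q])
E
python3 - <<'E'
from h import *
p=capture("wrist"); save(p,"c_wrist",scale=1.42)
s=sense();print(s["time_s"],np.round(s["tcp_pos"],3),np.round(s["ee_rot"],3).tolist(),np.round(s["joints"],1))
print(np.round(np.linalg.inv(p["world_to_cam"]),3))
for l,h in(("catch0",.008),("tray",.02),("carrier",.02),("mat",.003)): rects(p,l,h)
E
```

```text
1.5 [ 0.233 -0.58   0.223] [[-0.928, -0.373, -0.0], [-0.373, 0.928, 0.0], [0.0, 0.0, -1.0]] [-53.3  22.    0.5  -0.  -68.4 -14.8]
[[-0.372 -0.889 -0.267  0.16 ]
 [ 0.928 -0.357 -0.107 -0.608]
 [-0.001 -0.288  0.958  0.385]
 [ 0.     0.     0.     1.   ]]$[0]: bad value
$[0]: bad value
$[0]: bad value
```

View pics/c_wrist.png

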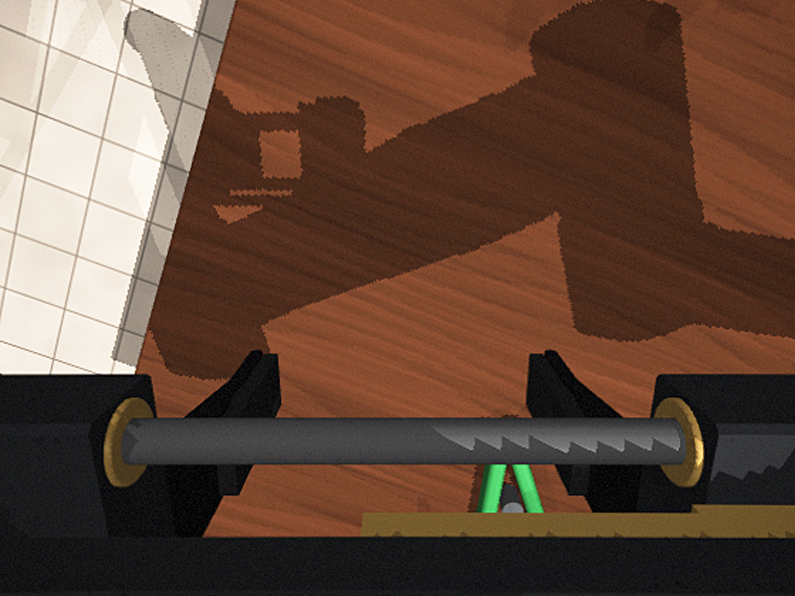

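The wrist view is blocked by the fingers below row ~350 (of 596), and its visible ground lies on the tool +x side. The rows need every key, so I'll retype them.

```bash

python3 -m pendant '[{"x":0.25,"y":0.25,"z":0.1,"rx":0,"ry":0,"rz":-0.05,"claw":1},{"x":0.5,"y":0.5,"z":0.2,"rx":0,"ry":0,"rz":-0.1,"claw":1},{"x":0.75,"y":0.75,"z":0.3,"rx":0,"ry":0,"rz":-0.1,"claw":1},{"x":1,"y":1,"z":0.4,"rx":0,"ry":0,"rz":-0.1,"claw":1},{"x":1,"y":1,"z":0.4,"rx":0,"ry":0,"rz":-0.1,"claw":1},{"x":1,"y":1,"z":0.4,"rx":0,"ry":0,"rz":-0.1,"claw":1},{"x":1,"y":1,"z":0.4,"rx":0,"ry":0,"rz":-0.1,"claw":1},{"x":1,"y":1,"z":0.4,"rx":0,"ry":0,"rz":-0.1,"claw":1}]'
python3 -m pendant '[{"x":0.25,"y":0.25,"z":0,"rx":0,"ry":0,"rz":0,"claw":1},{"x":0.5,"y":0.5,"z":0,"rx":0,"ry":0,"rz":0,"claw":1},{"x":0.75,"y":0.75,"z":0,"rx":0,"ry":0,"rz":0,"claw":1},{"x":0.88,"y":1,"z":0,"rx":0,"ry":0,"rz":0,"claw":1},{"x":0.88,"y":1,"z":0,"rx":0,"ry":0,"rz":0,"claw":1},{"x":0.88,"y":1,"z":0,"rx":0,"ry":0,"rz":0,"claw":1},{"x":0.88,"y":1,"z":0,"rx":0,"ry":0,"rz":0,"claw":1},{"x":0.88,"y":1,"z":0,"rx":0,"ry":0,"rz":0,"claw":1}]'
python3 - <<'E'
from h import *
p=capture("wrist"); save(p,"d_wrist",scale=1.42)
s=sense();print(s["time_s"],np.round(s["tcp_pos"],3),np.round(s["ee_rot"],3).tolist(),np.round(s["joints"],1))
for l,h in(("catch0",.008),("tray",.02),("carrier",.02),("mat",.003)): rects(p,l,h)
E
```

```text
time_s: 2.7
tcp_pos: [0.4827, -0.3298, 0.3223]
ee_rot: [[-0.998, -0.068, -0.001], [-0.068, 0.998, 0.0], [0.001, 0.0, -1.0]]
wrist_force: [-0.5, -0.7, -1.2]
gripper_width: 1.004
gripper_force: 0.0
time_s: 3.7
tcp_pos: [0.7021, -0.0819, 0.3228]
ee_rot: [[-0.998, -0.065, -0.0], [-0.065, 0.998, -0.0], [0.0, -0.0, -1.0]]
wrist_force: [0.3, -0.5, 0.0]
gripper_width: 1.002
gripper_force: 0.0
3.75 [ 0.702 -0.082  0.323] [[-0.998, -0.065, 0.0], [-0.065, 0.998, -0.0], [-0.0, -0.0, -1.0]] [  6.4  28.3  24.4   0.  -86.1 -92.7]
catch0 0.89 [ 68. 160. 155.] [250.  97.] [array([ 624.8, -132.3]), array([19.4, 36.1]), np.float64(53.3)]
catch0 0.77 [229. 224. 112.] [235. 193.] [array([ 752.7, -147.6]), array([37.9, 19.3]), np.float64(1.1)]
catch0 0.73 [231. 231. 228.] [258. 150.] [array([ 691.2, -117.9]), array([18.6, 36.4]), np.float64(3.8)]
catch0 0.69 [222. 219. 216.] [340. 147.] [array([679.4,  -8.9]), array([20.4, 38.3]), np.float64(9.4)]
catch0 0.69 [226. 226. 224.] [438. 159.] [array([686.3, 128.4]), array([40.6, 19. ]), np.float64(81.5)]
tray 0.64 [205. 182. 130.] [539.  29.] [array([520. , 210.4]), array([75.4, 59.3]), np.float64(67.0)]
carrier 0.77 [ 41.  74. 131.] [166.  25.] [array([ 542.4, -236.9]), array([71.3, 64.4]), np.float64(76.3)]
mat 0.77 [248. 214. 146.] [369.  40.] [array([541.1,   8.5]), array([150.8, 107.3]), np.float64(82.7)]
```

View pics/d_wrist.png

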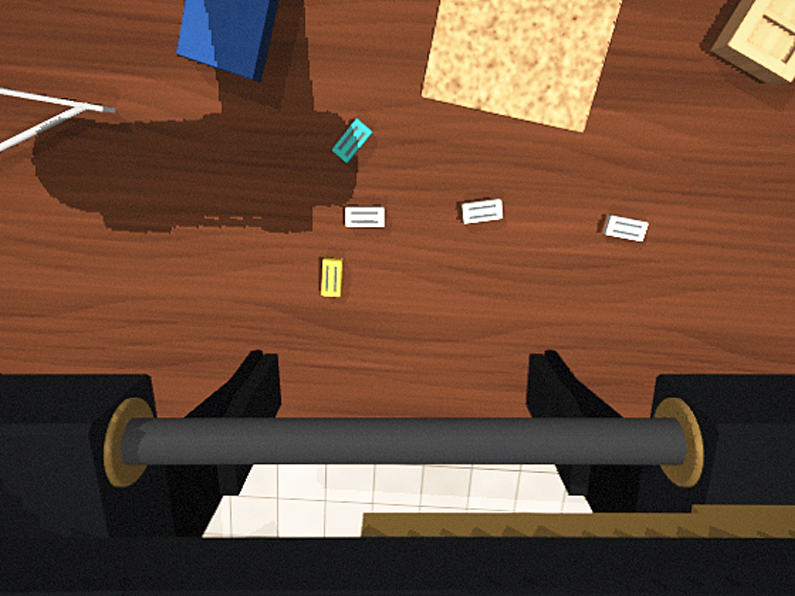

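The wrist view confirms all three white catches, at (364,217), (482,211) and (626,229). I'll start with the left one, then measure the tray while holding it.

```bash

python3 -m pendant '[{"x":-0.044,"y":-0.144,"z":-0.2,"rx":0,"ry":0,"rz":0,"claw":1},{"x":-0.044,"y":-0.144,"z":-0.45,"rx":0,"ry":0,"rz":0,"claw":1},{"x":-0.044,"y":-0.144,"z":-0.7,"rx":0,"ry":0,"rz":0,"claw":1},{"x":-0.044,"y":-0.144,"z":-0.85,"rx":0,"ry":0,"rz":0,"claw":1},{"x":-0.044,"y":-0.144,"z":-0.9,"rx":0,"ry":0,"rz":0,"claw":1},{"x":-0.044,"y":-0.144,"z":-0.9,"rx":0,"ry":0,"rz":0,"claw":1},{"x":-0.044,"y":-0.144,"z":-0.9,"rx":0,"ry":0,"rz":0,"claw":1},{"x":-0.044,"y":-0.144,"z":-0.9,"rx":0,"ry":0,"rz":0,"claw":1}]'
python3 -m pendant '[{"x":0,"y":0,"z":-0.15,"rx":0,"ry":0,"rz":0,"claw":1},{"x":0,"y":0,"z":-0.3,"rx":0,"ry":0,"rz":0,"claw":1},{"x":0,"y":0,"z":-0.366,"rx":0,"ry":0,"rz":0,"claw":1},{"x":0,"y":0,"z":-0.366,"rx":0,"ry":0,"rz":0,"claw":1},{"x":0,"y":0,"z":-0.366,"rx":0,"ry":0,"rz":0,"claw":0},{"x":0,"y":0,"z":-0.366,"rx":0,"ry":0,"rz":0,"claw":0},{"x":0,"y":0,"z":-0.366,"rx":0,"ry":0,"rz":0,"claw":0},{"x":0,"y":0,"z":-0.366,"rx":0,"ry":0,"rz":0,"claw":0}]'

```

```text
time_s: 4.95
tcp_pos: [0.693, -0.116, 0.0998]
ee_rot: [[-0.998, -0.068, 0.004], [-0.068, 0.998, 0.0], [-0.004, -0.0, -1.0]]
wrist_force: [0.1, 0.4, -0.0]
gripper_width: 1.001
gripper_force: 0.0
time_s: 5.95
tcp_pos: [0.6921, -0.116, 0.0066]
ee_rot: [[-0.998, -0.068, 0.001], [-0.068, 0.998, 0.0], [-0.001, -0.0, -1.0]]
wrist_force: [0.3, -0.1, 0.7]
gripper_width: 0.63
gripper_force: 0.0
```

```bash

python3 -m pendant '[{"x":0,"y":0,"z":0,"rx":0,"ry":0,"rz":0,"claw":0},{"x":0,"y":0,"z":0,"rx":0,"ry":0,"rz":0,"claw":0},{"x":0,"y":0,"z":0,"rx":0,"ry":0,"rz":0,"claw":0},{"x":0,"y":0,"z":0,"rx":0,"ry":0,"rz":0,"claw":0},{"x":0,"y":0,"z":0.1,"rx":0,"ry":0,"rz":0,"claw":0},{"x":0,"y":0,"z":0.3,"rx":0,"ry":0,"rz":0,"claw":0},{"x":0,"y":0,"z":0.5,"rx":0,"ry":0,"rz":0,"claw":0},{"x":0,"y":0,"z":0.6,"rx":0,"ry":0,"rz":0,"claw":0}]'
python3 -m pendant '[{"x":-0.15,"y":0.2,"z":0.1,"rx":0,"ry":0,"rz":-0.05,"claw":0},{"x":-0.3,"y":0.4,"z":0.2,"rx":0,"ry":0,"rz":-0.1,"claw":0},{"x":-0.45,"y":0.6,"z":0.3,"rx":0,"ry":0,"rz":-0.15,"claw":0},{"x":-0.6,"y":0.8,"z":0.3,"rx":0,"ry":0,"rz":-0.172,"claw":0},{"x":-0.648,"y":1,"z":0.3,"rx":0,"ry":0,"rz":-0.172,"claw":0},{"x":-0.648,"y":1,"z":0.3,"rx":0,"ry":0,"rz":-0.172,"claw":0},{"x":-0.648,"y":1,"z":0.3,"rx":0,"ry":0,"rz":-0.172,"claw":0},{"x":-0.648,"y":1,"z":0.3,"rx":0,"ry":0,"rz":-0.172,"claw":0}]'
python3 -m pendant '[{"x":0,"y":0.13,"z":0,"rx":0,"ry":0,"rz":0,"claw":0},{"x":0,"y":0.264,"z":0,"rx":0,"ry":0,"rz":0,"claw":0},{"x":0,"y":0.264,"z":0,"rx":0,"ry":0,"rz":0,"claw":0},{"x":0,"y":0.264,"z":0,"rx":0,"ry":0,"rz":0,"claw":0},{"x":0,"y":0.264,"z":0,"rx":0,"ry":0,"rz":0,"claw":0},{"x":0,"y":0.264,"z":0,"rx":0,"ry":0,"rz":0,"claw":0},{"x":0,"y":0.264,"z":0,"rx":0,"ry":0,"rz":0,"claw":0},{"x":0,"y":0.264,"z":0,"rx":0,"ry":0,"rz":0,"claw":0}]'
python3 - <<'E'
from h import *
p=capture("wrist"); save(p,"e_wrist",scale=1.42); np.save("e.npy",p,allow_pickle=True)
s=sense();print(s["time_s"],np.round(s["tcp_pos"],4),np.round(s["ee_rot"],3).tolist(),np.round(s["joints"],1))
for l,h in(("catch0",.008),("tray",.02),("mat",.003)): rects(p,l,h)
E
```

```text
time_s: 6.95
tcp_pos: [0.6932, -0.1161, 0.1599]
ee_rot: [[-0.998, -0.068, 0.005], [-0.068, 0.998, -0.0], [-0.005, -0.001, -1.0]]
wrist_force: [0.2, -0.2, -1.2]
gripper_width: 0.407
gripper_force: 30.0
time_s: 7.95
tcp_pos: [0.5302, 0.133, 0.2308]
ee_rot: [[-0.89, 0.457, -0.001], [0.457, 0.89, -0.0], [0.0, -0.001, -1.0]]
wrist_force: [-0.2, 0.3, 1.0]
gripper_width: 0.408
gripper_force: 30.0
time_s: 8.95
tcp_pos: [0.5299, 0.1999, 0.2311]
ee_rot: [[-0.89, 0.455, 0.0], [0.455, 0.89, 0.0], [-0.0, 0.0, -1.0]]
wrist_force: [0.2, 0.9, -0.2]
gripper_width: 0.409
gripper_force: 30.0
9.0 [0.5299 0.2    0.2311] [[-0.89, 0.455, 0.0], [0.455, 0.89, 0.0], [-0.0, 0.0, -1.0]] [  37.1   16.    -7.2   -0.   -66.8 -154.2]
catch0 0.91 [193. 185. 178.] [284. 264.] [array([625.8, 152.5]), array([87.1, 53.3]), np.float64(62.9)]
tray 0.8 [254. 250. 221.] [290. 142.] [array([499.7, 221.2]), array([66.1, 94.7]), np.float64(66.6)]
mat 0.75 [227. 182. 125.] [135. 222.] [array([518.6,  11.4]), array([151.7, 150.1]), np.float64(81.9)]
```

View pics/e_wrist.png

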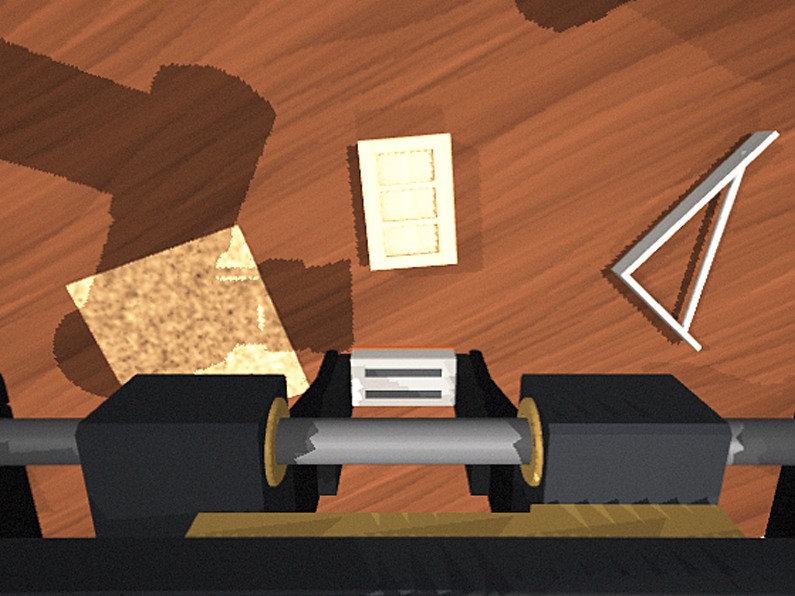

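The tray is fully visible at (408,200), with its slots in a column along the tool x direction. The held catch shows at (405,375). I'll fit box models for both to get accurate poses.

```bash
cat >> h.py <<'E'
from scipy.optimize import minimize
def boxmask(p,x,y,a,sz,z0):
    c,s=np.cos(a),np.sin(a); X=[]
    for i in(-.5,.5):
        for j in(-.5,.5):
            for k in(0,1): X.append([x+c*i*sz[0]-s*j*sz[1],y+s*i*sz[0]+c*j*sz[1],z0+k*sz[2]])
    q=cv2.convexHull(proj(p,np.array(X)).astype(np.float32))
    m=np.zeros((420*4,560*4),np.uint8); cv2.fillConvexPoly(m,np.round(((q+.5)*4-.5)).astype(np.int32),1)
    return cv2.resize(m.astype(np.float32),(560,420),interpolation=cv2.INTER_AREA)
def fit(p,region,x0,sz,z0,valid=None):
    """x,y,yaw(deg) of a box on plane z0 whose silhouette best matches region"""
    R=region.astype(np.float32); V=np.ones_like(R) if valid is None else valid.astype(np.float32)
    def f(v):
        m=boxmask(p,v[0]/1000,v[1]/1000,np.radians(v[2]),sz,z0)*V
        return -np.minimum(m,R*V).sum()/np.maximum(m,R*V).sum()
    best=None
    for st in (6,2.5,1):
        v0=np.array(x0,float) if best is None else best.x
        best=minimize(f,v0,method="Nelder-Mead",options=dict(initial_simplex=[v0]+[v0+st*e for e in np.eye(3)],xatol=.02,fatol=1e-5))
    return np.round(best.x,2),round(-best.fun,3)
TR=(.092,.064,.025); CA=(.018,.036,.012)
E
python3 - <<'E'
from h import *
p=np.load("e.npy",allow_pickle=True).item()
T=sense()
p=capture("wrist")
t=regions_of(p,"tray")[0]["region"]; c=regions_of(p,"catch0")[0]["region"]
print("tray",fit(p,t,(500,220,-25),TR,0))
v=np.ones(c.shape); 
ys,xs=np.where(c);print(xs.min(),xs.max(),ys.min(),ys.max())
v[ys.max()-1:]=0
print("catch",fit(p,c,(530,200,-27),CA,.2311-.0065,v))
col=p["color"].astype(int)
g=cv2.cvtColor(p["color"],cv2.COLOR_RGB2GRAY)
print(fit(p,cv2.morphologyEx(((col.min(2)>165)&(t|cv2.dilate(t.astype(np.uint8),np.ones((9,9))).astype(bool))).astype(np.uint8),cv2.MORPH_CLOSE,np.ones((7,7))),(500,220,-25),TR,0))
E
```

```text
tray (array([499.19, 221.49, -22.63]), np.float64(0.983))
247 320 244 286
catch (array([530.25, 201.83, -27.09]), np.float64(0.972))
(array([499.25, 221.75, -22.33]), np.float64(0.987))
```

```bash

python3 -m pendant '[{"x":-0.03,"y":0.042,"z":-0.2,"rx":0,"ry":0,"rz":0.025,"claw":0},{"x":-0.03,"y":0.042,"z":-0.4,"rx":0,"ry":0,"rz":0.025,"claw":0},{"x":-0.03,"y":0.042,"z":-0.6,"rx":0,"ry":0,"rz":0.025,"claw":0},{"x":-0.03,"y":0.042,"z":-0.7,"rx":0,"ry":0,"rz":0.025,"claw":0},{"x":-0.03,"y":0.042,"z":-0.706,"rx":0,"ry":0,"rz":0.025,"claw":0},{"x":-0.03,"y":0.042,"z":-0.706,"rx":0,"ry":0,"rz":0.025,"claw":0},{"x":-0.03,"y":0.042,"z":-0.706,"rx":0,"ry":0,"rz":0.025,"claw":0},{"x":-0.03,"y":0.042,"z":-0.706,"rx":0,"ry":0,"rz":0.025,"claw":0}]'
python3 - <<'E'
from h import *
p=capture("wrist"); save(p,"f_wrist",scale=1.42); np.save("f.npy",p,allow_pickle=True)
z=sense()["tcp_pos"]
for r in regions_of(p,"tray")[:2]:
    t=r["region"]; ys,xs=np.where(t); print(r["conf"],xs.min(),xs.max(),ys.min(),ys.max())
c=regions_of(p,"catch0")[0]["region"]; ys,xs=np.where(c);print(xs.min(),xs.max(),ys.min(),ys.max())
v=np.ones(c.shape); v[ys.max()-1:]=0
print("catch",fit(p,c,(z[0]*1000,z[1]*1000,-22.6),CA,z[2]-.0065,v),z)
for n in("scene","side"):
    q=capture(n); t=[r for r in regions_of(q,"tray")]
    for r in t[:1]: print(n,r["conf"],fit(q,r["region"],(499,221,-22),TR,0))
E
```

```text
time_s: 10.3
tcp_pos: [0.523, 0.2109, 0.0558]
ee_rot: [[-0.923, 0.384, 0.002], [0.384, 0.923, 0.001], [-0.001, 0.002, -1.0]]
wrist_force: [1.1, 0.5, -0.8]
gripper_width: 0.409
gripper_force: 30.0
0.82 222 341 114 248
247 320 244 286
catch (array([523.38, 212.59, -22.69]), np.float64(0.983)) [0.52279252 0.21083039 0.05557838]
scene 0.78 (array([500.41, 215.28, -23.54]), np.float64(0.594))
side 0.84 (array([500.49, 221.56, -22.91]), np.float64(0.887))
```

View pics/f_wrist.png

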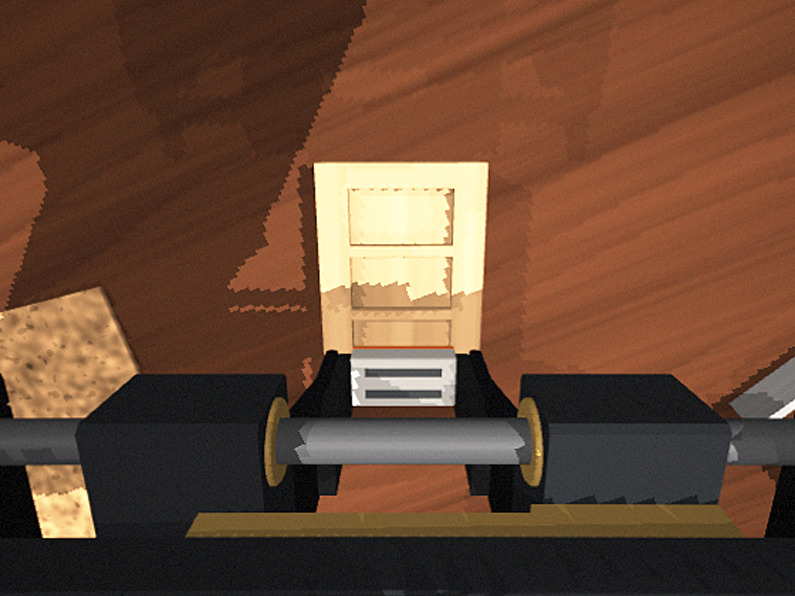

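The held catch at (405,375) covers the near slot. The tray's far edge at row 163 and both its sides are visible, so I'll fit the tray pose from those rows only.

```bash
python3 - <<'E'
from h import *
p=capture("wrist")
t=regions_of(p,"tray")[0]["region"]; v=np.zeros(t.shape); v[:240]=1
col=p["color"].astype(int); c2=cv2.morphologyEx(((col[:,:,0]>150)&(col[:,:,1]>110)&cv2.dilate(t.astype(np.uint8),np.ones((9,9))).astype(bool)).astype(np.uint8),cv2.MORPH_CLOSE,np.ones((7,7)))
for m in(t,c2):
    f=fit(p,m,(499,221,-22.6),TR,0,v)
    a=np.radians(f[0][2]); ax=np.array([np.cos(a),np.sin(a)]); ay=np.array([-ax[1],ax[0]])
    s=f[0][:2]+26*ax; d=s-np.array([523.38,212.59]); print(f,"slot",s,"delta",d,"in tray axes",d@ax,d@ay)
E
```

```text
(array([499.05, 221.81, -22.46]), np.float64(0.992)) slot [523.07780824 211.87700291] delta [-0.30219176 -0.71299709] in tray axes -0.006877217147939613 -0.7743625844468401
(array([499.58, 221.74, -22.54]), np.float64(0.99)) slot [523.59391574 211.77346346] delta [ 0.21391574 -0.81653654] in tray axes 0.5105767668065073 -0.6721631045615474
```

```bash

python3 -m pendant '[{"x":0,"y":-0.003,"z":-0.04,"rx":0,"ry":0,"rz":0,"claw":0},{"x":0,"y":-0.003,"z":-0.08,"rx":0,"ry":0,"rz":0,"claw":0},{"x":0,"y":-0.003,"z":-0.1,"rx":0,"ry":0,"rz":0,"claw":0},{"x":0,"y":-0.003,"z":-0.112,"rx":0,"ry":0,"rz":0,"claw":0},{"x":0,"y":-0.003,"z":-0.112,"rx":0,"ry":0,"rz":0,"claw":0},{"x":0,"y":-0.003,"z":-0.112,"rx":0,"ry":0,"rz":0,"claw":0},{"x":0,"y":-0.003,"z":-0.112,"rx":0,"ry":0,"rz":0,"claw":0},{"x":0,"y":-0.003,"z":-0.112,"rx":0,"ry":0,"rz":0,"claw":0}]'

```

```text
time_s: 11.75
tcp_pos: [0.5224, 0.2098, 0.0267]
ee_rot: [[-0.923, 0.384, 0.0], [0.384, 0.923, 0.0], [-0.0, 0.0, -1.0]]
wrist_force: [-0.3, 0.5, -1.0]
gripper_width: 0.402
gripper_force: 30.0
```

```bash

python3 -m pendant '[{"x":0,"y":0,"z":0,"rx":0,"ry":0,"rz":0,"claw":0.65},{"x":0,"y":0,"z":0,"rx":0,"ry":0,"rz":0,"claw":0.65},{"x":0,"y":0,"z":0,"rx":0,"ry":0,"rz":0,"claw":0.65},{"x":0,"y":0,"z":0.1,"rx":0,"ry":0,"rz":0,"claw":0.65},{"x":0,"y":0,"z":0.3,"rx":0,"ry":0,"rz":0,"claw":1},{"x":0,"y":0,"z":0.5,"rx":0,"ry":0,"rz":0,"claw":1},{"x":0.1,"y":0,"z":0.7,"rx":0,"ry":0,"rz":0.02,"claw":1},{"x":0.2,"y":0,"z":0.8,"rx":0,"ry":0,"rz":0.04,"claw":1}]'
python3 - <<'E'
from h import *
p=capture("wrist"); save(p,"g_wrist",scale=1)
E
python3 -m pendant '[{"x":0.16,"y":-0.1,"z":0,"rx":0,"ry":0,"rz":0.038,"claw":1},{"x":0.32,"y":-0.2,"z":0,"rx":0,"ry":0,"rz":0.038,"claw":1},{"x":0.48,"y":-0.32,"z":0,"rx":0,"ry":0,"rz":0.038,"claw":1},{"x":0.48,"y":-0.32,"z":0,"rx":0,"ry":0,"rz":0.038,"claw":1},{"x":0.48,"y":-0.32,"z":0,"rx":0,"ry":0,"rz":0.038,"claw":1},{"x":0.48,"y":-0.32,"z":0,"rx":0,"ry":0,"rz":0.038,"claw":1},{"x":0.48,"y":-0.32,"z":0,"rx":0,"ry":0,"rz":0.038,"claw":1},{"x":0.48,"y":-0.32,"z":0,"rx":0,"ry":0,"rz":0.038,"claw":1}]'
python3 - <<'E'
from h import *
p=capture("wrist")
for r in regions_of(p,"catch0"):
    m=r["region"]; w=onz(p,r["centre"],.01)[0]*1000
    print(r["conf"],p["color"][m].mean(0).round(),r["centre"],w.round(1),*[fit(p,m,(w[0],w[1],a),CA,0) for a in(-10,5)])
E
```

```text
time_s: 12.75
tcp_pos: [0.5738, 0.2103, 0.2307]
ee_rot: [[-0.965, 0.263, 0.005], [0.263, 0.965, 0.003], [-0.004, 0.004, -1.0]]
wrist_force: [0.5, 0.7, -0.8]
gripper_width: 0.964
gripper_force: 0.0
time_s: 13.8
tcp_pos: [0.692, 0.1304, 0.227]
ee_rot: [[-0.989, 0.148, 0.001], [0.148, 0.989, 0.0], [-0.0, 0.0, -1.0]]
wrist_force: [0.3, 0.1, -0.5]
gripper_width: 0.998
gripper_force: 0.0
0.96 [208. 205. 200.] [151.8, 179.2] [673.8  -9.8  10. ] (array([679.35,  -9.41,  11.68]), np.float64(0.913)) (array([679.47,  -9.16,  11.1 ]), np.float64(0.913))
0.77 [230. 216. 111.] [53.8, 253.5] [ 742.2 -143.1   10. ] (array([ 743.96, -145.05,   -3.54]), np.float64(0.497)) (array([ 743.19, -140.45,    3.55]), np.float64(0.503))
0.69 [238. 237. 235.] [279.8, 169.7] [684. 129.  10.] (array([686.31, 127.4 ,  -8.06]), np.float64(0.939)) (array([686.46, 127.53,  -7.53]), np.float64(0.939))
0.68 [ 63. 153. 148.] [31.5, 151.1] [ 625.8 -127.3   10. ] (array([ 624.46, -132.63,   52.52]), np.float64(0.951)) (array([ 624.37, -132.51,   52.04]), np.float64(0.952))
```

View pics/g_wrist.png

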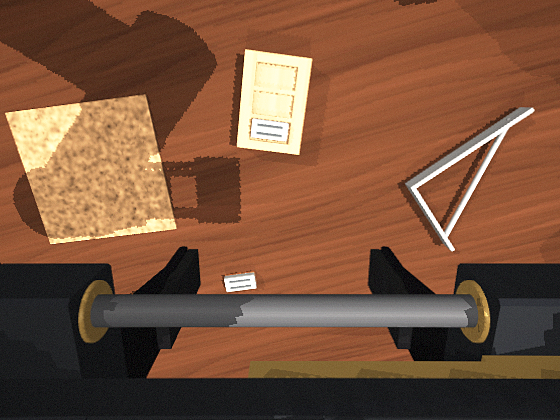

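One catch sits in the near slot at (270,130) in the 560-px view. Next I'll pick the right-hand catch at (240,282).

```bash

python3 -m pendant '[{"x":-0.025,"y":-0.013,"z":-0.2,"rx":0,"ry":0,"rz":0.003,"claw":1},{"x":-0.025,"y":-0.013,"z":-0.4,"rx":0,"ry":0,"rz":0.003,"claw":1},{"x":-0.025,"y":-0.013,"z":-0.6,"rx":0,"ry":0,"rz":0.003,"claw":1},{"x":-0.025,"y":-0.013,"z":-0.75,"rx":0,"ry":0,"rz":0.003,"claw":0.8},{"x":-0.025,"y":-0.013,"z":-0.84,"rx":0,"ry":0,"rz":0.003,"claw":0.7},{"x":-0.025,"y":-0.013,"z":-0.882,"rx":0,"ry":0,"rz":0.003,"claw":0.7},{"x":-0.025,"y":-0.013,"z":-0.882,"rx":0,"ry":0,"rz":0.003,"claw":0.7},{"x":-0.025,"y":-0.013,"z":-0.882,"rx":0,"ry":0,"rz":0.003,"claw":0.7}]'
python3 -m pendant '[{"x":0,"y":0,"z":0,"rx":0,"ry":0,"rz":0,"claw":0},{"x":0,"y":0,"z":0,"rx":0,"ry":0,"rz":0,"claw":0},{"x":0,"y":0,"z":0,"rx":0,"ry":0,"rz":0,"claw":0},{"x":0,"y":0,"z":0,"rx":0,"ry":0,"rz":0,"claw":0},{"x":0,"y":0,"z":0,"rx":0,"ry":0,"rz":0,"claw":0},{"x":0,"y":0,"z":0,"rx":0,"ry":0,"rz":0,"claw":0},{"x":0,"y":0,"z":0.1,"rx":0,"ry":0,"rz":0,"claw":0},{"x":0,"y":0,"z":0.25,"rx":0,"ry":0,"rz":0,"claw":0}]'

```

```text
time_s: 14.9
tcp_pos: [0.6871, 0.1269, 0.0075]
ee_rot: [[-0.99, 0.139, 0.003], [0.139, 0.99, 0.001], [-0.002, 0.001, -1.0]]
wrist_force: [-0.3, -0.0, 0.5]
gripper_width: 0.707
gripper_force: 0.0
time_s: 15.9
tcp_pos: [0.6849, 0.1261, 0.0672]
ee_rot: [[-0.99, 0.14, -0.004], [0.14, 0.99, -0.001], [0.004, -0.002, -1.0]]
wrist_force: [0.7, 0.1, -0.8]
gripper_width: 0.408
gripper_force: 30.0
```

```bash

python3 -m pendant '[{"x":-0.1,"y":0.05,"z":0.16,"rx":0,"ry":0,"rz":-0.04,"claw":0},{"x":-0.3,"y":0.15,"z":0.16,"rx":0,"ry":0,"rz":-0.0805,"claw":0},{"x":-0.5,"y":0.25,"z":0.16,"rx":0,"ry":0,"rz":-0.0805,"claw":0},{"x":-0.7,"y":0.34,"z":0.16,"rx":0,"ry":0,"rz":-0.0805,"claw":0},{"x":-0.751,"y":0.373,"z":0.1,"rx":0,"ry":0,"rz":-0.0805,"claw":0},{"x":-0.751,"y":0.373,"z":0,"rx":0,"ry":0,"rz":-0.0805,"claw":0},{"x":-0.751,"y":0.373,"z":-0.056,"rx":0,"ry":0,"rz":-0.0805,"claw":0},{"x":-0.751,"y":0.373,"z":-0.056,"rx":0,"ry":0,"rz":-0.0805,"claw":0}]'
cat >> h.py <<'E'
def rel(slotx, x0=(499,221,-22.5)):
    p=capture("wrist"); z=sense()["tcp_pos"]
    t=max(regions_of(p,"tray")[:2],key=lambda r:r["region"].sum())["region"]
    cs=[r["region"] for r in regions_of(p,"catch0") if r["conf"]>.3]
    c=max(cs,key=lambda m:np.where(m)[0].mean()); ys,xs=np.where(c); print("catch px",xs.min(),xs.max(),ys.min(),ys.max())
    v=np.ones(c.shape); v[ys.max()-1:]=0
    fc=fit(p,c,(z[0]*1000,z[1]*1000,x0[2]),CA,z[2]-.0065,v)
    v=np.zeros(t.shape); v[:240]=1
    ft=fit(p,cv2.morphologyEx(t.astype(np.uint8),cv2.MORPH_CLOSE,np.ones((9,9))),x0,TR,0,v)
    a=np.radians(ft[0][2]); ax=np.array([np.cos(a),np.sin(a)])
    d=ft[0][:2]+slotx*ax-fc[0][:2]; print("tcp",z,"catch",fc,"tray",ft,"move mm",d.round(2),"tray axes",d@ax,d@[-ax[1],ax[0]])
    return p
E
python3 -c '
from h import *
p=rel(0); save(p,"i_wrist")'
```

```text
time_s: 16.9
tcp_pos: [0.498, 0.2192, 0.0534]
ee_rot: [[-0.924, 0.383, -0.002], [0.383, 0.924, -0.002], [0.001, -0.002, -1.0]]
wrist_force: [-0.7, 0.5, 0.7]
gripper_width: 0.405
gripper_force: 30.0
catch px 254 315 287 294
tcp [0.49864915 0.21955765 0.05429386] catch (array([520.12, 210.3 , -22.22]), np.float64(0.867)) tray (array([499.36, 221.64, -22.54]), np.float64(0.995)) move mm [-20.76  11.34] tray axes -23.521131355305716 2.5158656097759966
```

```bash
sed -i 's/c=max(cs,key=lambda m:np.where(m)\[0\].mean())/c=max(cs,key=lambda m:m.sum())/' h.py
python3 -c '
from h import *
p=rel(0)'
```

```text
catch px 247 320 245 287
tcp [0.49913535 0.21997926 0.05525754] catch (array([499.93, 221.41, -22.39]), np.float64(0.985)) tray (array([499.34, 221.76, -22.44]), np.float64(0.994)) move mm [-0.59  0.35] tray axes -0.6789255733153502 0.09828563424253081
```

```bash

python3 -m pendant '[{"x":-0.002,"y":0.001,"z":-0.05,"rx":0,"ry":0,"rz":0,"claw":0},{"x":-0.002,"y":0.001,"z":-0.09,"rx":0,"ry":0,"rz":0,"claw":0},{"x":-0.002,"y":0.001,"z":-0.112,"rx":0,"ry":0,"rz":0,"claw":0},{"x":-0.002,"y":0.001,"z":-0.112,"rx":0,"ry":0,"rz":0,"claw":0},{"x":-0.002,"y":0.001,"z":-0.112,"rx":0,"ry":0,"rz":0,"claw":0},{"x":-0.002,"y":0.001,"z":-0.112,"rx":0,"ry":0,"rz":0,"claw":0.65},{"x":-0.002,"y":0.001,"z":-0.112,"rx":0,"ry":0,"rz":0,"claw":0.65},{"x":-0.002,"y":0.001,"z":-0.112,"rx":0,"ry":0,"rz":0,"claw":0.65}]'
python3 -m pendant '[{"x":0,"y":0,"z":0.1,"rx":0,"ry":0,"rz":0,"claw":0.65},{"x":0,"y":0,"z":0.3,"rx":0,"ry":0,"rz":0,"claw":1},{"x":0.1,"y":-0.1,"z":0.5,"rx":0,"ry":0,"rz":0.05,"claw":1},{"x":0.25,"y":-0.3,"z":0.7,"rx":0,"ry":0,"rz":0.1,"claw":1},{"x":0.4,"y":-0.5,"z":0.8,"rx":0,"ry":0,"rz":0.15,"claw":1},{"x":0.55,"y":-0.7,"z":0.8,"rx":0,"ry":0,"rz":0.185,"claw":1},{"x":0.68,"y":-0.85,"z":0.8,"rx":0,"ry":0,"rz":0.185,"claw":1},{"x":0.768,"y":-0.92,"z":0.8,"rx":0,"ry":0,"rz":0.185,"claw":1}]'
python3 - <<'E'
from h import *
p=capture("wrist"); save(p,"j_wrist")
print(sense()["tcp_pos"])
for r in regions_of(p,"catch0"):
    m=r["region"]; w=onz(p,r["centre"],.01)[0]*1000
    print(r["conf"],p["color"][m].mean(0).round(),r["centre"],w.round(1),*[fit(p,m,(w[0],w[1],a),CA,0) for a in(10,)])
E
```

```text
time_s: 18.2
tcp_pos: [0.4979, 0.22, 0.0265]
ee_rot: [[-0.924, 0.383, -0.0], [0.383, 0.924, -0.0], [0.0, -0.0, -1.0]]
wrist_force: [-0.4, -0.6, 0.2]
gripper_width: 0.624
gripper_force: 0.0
time_s: 19.2
tcp_pos: [0.691, -0.0128, 0.2264]
ee_rot: [[-0.983, -0.185, 0.0], [-0.185, 0.983, -0.0], [-0.0, -0.0, -1.0]]
wrist_force: [0.0, 0.7, -0.2]
gripper_width: 1.003
gripper_force: 0.0
[ 0.69327868 -0.01490083  0.22530902]
0.89 [ 54. 133. 128.] [179.1, 92.5] [ 625.6 -131.3   10. ] (array([ 625.48, -132.24,   52.91]), np.float64(0.868))
0.88 [185. 177. 170.] [550.7, 43.1] [514.3 218.2  10. ] (array([516.68, 225.37, -24.74]), np.float64(0.954))
0.82 [231. 230. 228.] [288.7, 165.8] [678.4  -8.5  10. ] (array([679.99,  -8.84,  15.41]), np.float64(0.901))
0.71 [222. 213. 110.] [155.1, 206.2] [ 750.  -145.3   10. ] (array([ 752.91, -147.69,   88.59]), np.float64(0.941))
```

```bash

python3 -m pendant '[{"x":-0.041,"y":0,"z":-0.2,"rx":0,"ry":0,"rz":0.006,"claw":1},{"x":-0.041,"y":0,"z":-0.4,"rx":0,"ry":0,"rz":0.006,"claw":1},{"x":-0.041,"y":0,"z":-0.6,"rx":0,"ry":0,"rz":0.006,"claw":1},{"x":-0.041,"y":0,"z":-0.75,"rx":0,"ry":0,"rz":0.006,"claw":0.8},{"x":-0.041,"y":0,"z":-0.84,"rx":0,"ry":0,"rz":0.006,"claw":0.7},{"x":-0.041,"y":0,"z":-0.882,"rx":0,"ry":0,"rz":0.006,"claw":0.7},{"x":-0.041,"y":0,"z":-0.882,"rx":0,"ry":0,"rz":0.006,"claw":0.7},{"x":-0.041,"y":0,"z":-0.882,"rx":0,"ry":0,"rz":0.006,"claw":0.7}]'
python3 -m pendant '[{"x":0,"y":0,"z":0,"rx":0,"ry":0,"rz":0,"claw":0},{"x":0,"y":0,"z":0,"rx":0,"ry":0,"rz":0,"claw":0},{"x":0,"y":0,"z":0,"rx":0,"ry":0,"rz":0,"claw":0},{"x":0,"y":0,"z":0,"rx":0,"ry":0,"rz":0,"claw":0},{"x":0,"y":0,"z":0,"rx":0,"ry":0,"rz":0,"claw":0},{"x":0,"y":0,"z":0,"rx":0,"ry":0,"rz":0,"claw":0},{"x":0,"y":0,"z":0.1,"rx":0,"ry":0,"rz":0,"claw":0},{"x":0,"y":0,"z":0.25,"rx":0,"ry":0,"rz":0,"claw":0}]'

```

```text
time_s: 20.3
tcp_pos: [0.6805, -0.0096, 0.0075]
ee_rot: [[-0.978, -0.206, 0.002], [-0.206, 0.978, 0.0], [-0.002, -0.0, -1.0]]
wrist_force: [-0.2, -0.3, -0.3]
gripper_width: 0.704
gripper_force: 0.0
time_s: 21.3
tcp_pos: [0.6784, -0.0101, 0.0673]
ee_rot: [[-0.979, -0.206, -0.004], [-0.206, 0.979, -0.001], [0.004, 0.0, -1.0]]
wrist_force: [0.1, -0.1, 0.5]
gripper_width: 0.406
gripper_force: 30.0
```

```bash

python3 -m pendant '[{"x":-0.12,"y":0.14,"z":0.16,"rx":0,"ry":0,"rz":-0.04,"claw":0},{"x":-0.27,"y":0.32,"z":0.16,"rx":0,"ry":0,"rz":-0.09,"claw":0},{"x":-0.42,"y":0.5,"z":0.16,"rx":0,"ry":0,"rz":-0.14,"claw":0},{"x":-0.57,"y":0.68,"z":0.16,"rx":0,"ry":0,"rz":-0.191,"claw":0},{"x":-0.72,"y":0.86,"z":0.16,"rx":0,"ry":0,"rz":-0.191,"claw":0},{"x":-0.822,"y":0.96,"z":0.1,"rx":0,"ry":0,"rz":-0.191,"claw":0},{"x":-0.822,"y":0.96,"z":-0.056,"rx":0,"ry":0,"rz":-0.191,"claw":0},{"x":-0.822,"y":0.96,"z":-0.056,"rx":0,"ry":0,"rz":-0.191,"claw":0}]'
python3 -c '
from h import *
p=rel(-26); save(p,"k_wrist",scale=1.2)'
```

```text
time_s: 22.3
tcp_pos: [0.472, 0.2288, 0.0523]
ee_rot: [[-0.924, 0.382, -0.005], [0.382, 0.924, -0.004], [0.003, -0.006, -1.0]]
wrist_force: [0.2, -0.0, 0.1]
gripper_width: 0.407
gripper_force: 30.0
catch px 246 321 242 286
tcp [0.47367051 0.22957399 0.05394828] catch (array([471.42, 230.89, -23.82]), np.float64(0.98)) tray (array([499.19, 221.87, -22.37]), np.float64(0.991)) move mm [3.73 0.88] tray axes 3.1130685471529476 2.2276758670803565
```

View pics/k_wrist.png

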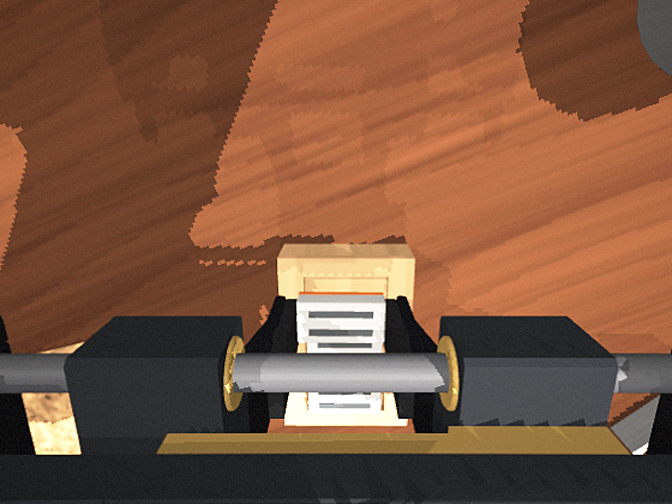

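```bash
python3 -c '
from h import *
p=rel(-26); save(p,"l_wrist",(220,190,350,360),4.5/1.3)'
```

```text
catch px 247 320 243 285
tcp [0.47534015 0.23035378 0.05583747] catch (array([475.65, 231.96, -24.4 ]), np.float64(0.969)) tray (array([499.38, 221.79, -22.5 ]), np.float64(0.989)) move mm [-0.29 -0.22] tray axes -0.18444818635420218 -0.31477699561622374
```

View pics/l_wrist.png

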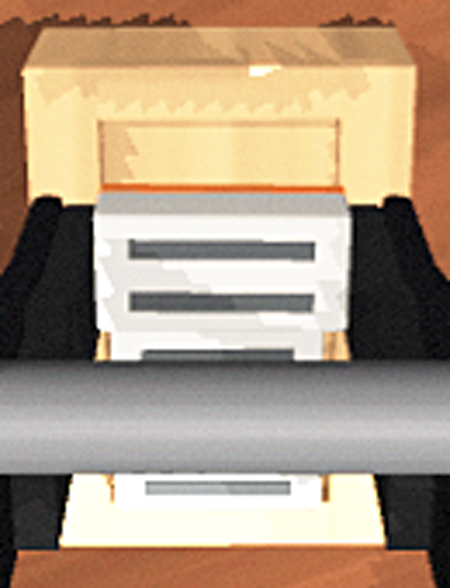

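The held catch at (220,260) in the crop lines up with the open slot above it and is flat, so I'll lower it.

```bash

python3 -m pendant '[{"x":-0.001,"y":-0.001,"z":-0.05,"rx":0,"ry":0,"rz":0.004,"claw":0},{"x":-0.001,"y":-0.001,"z":-0.09,"rx":0,"ry":0,"rz":0.004,"claw":0},{"x":-0.001,"y":-0.001,"z":-0.112,"rx":0,"ry":0,"rz":0.004,"claw":0},{"x":-0.001,"y":-0.001,"z":-0.112,"rx":0,"ry":0,"rz":0.004,"claw":0},{"x":-0.001,"y":-0.001,"z":-0.112,"rx":0,"ry":0,"rz":0.004,"claw":0},{"x":-0.001,"y":-0.001,"z":-0.112,"rx":0,"ry":0,"rz":0.004,"claw":0.65},{"x":-0.001,"y":-0.001,"z":-0.112,"rx":0,"ry":0,"rz":0.004,"claw":0.65},{"x":-0.001,"y":-0.001,"z":-0.112,"rx":0,"ry":0,"rz":0.004,"claw":0.65}]'
python3 -m pendant '[{"x":0,"y":0,"z":0.1,"rx":0,"ry":0,"rz":0,"claw":0.65},{"x":0,"y":0,"z":0.3,"rx":0,"ry":0,"rz":0,"claw":1},{"x":0.1,"y":-0.05,"z":0.5,"rx":0,"ry":0,"rz":0,"claw":1},{"x":0.2,"y":-0.1,"z":0.7,"rx":0,"ry":0,"rz":0,"claw":1},{"x":0.3,"y":-0.15,"z":0.72,"rx":0,"ry":0,"rz":0,"claw":1},{"x":0.3,"y":-0.15,"z":0.72,"rx":0,"ry":0,"rz":0,"claw":1},{"x":0.3,"y":-0.15,"z":0.72,"rx":0,"ry":0,"rz":0,"claw":1},{"x":0.3,"y":-0.15,"z":0.72,"rx":0,"ry":0,"rz":0,"claw":1}]'
python3 - <<'E'
from h import *
p=capture("wrist"); save(p,"m_wrist",(200,80,360,240),3.5)
t=regions_of(p,"tray")[0]["region"].astype(np.uint8)
print(fit(p,cv2.morphologyEx(t,cv2.MORPH_CLOSE,np.ones((25,25))),(499,221,-22.5),TR,0))
for r in regions_of(p,"catch0"):
    m=r["region"]; w=onz(p,r["centre"],.03)[0]*1000
    print(r["conf"],p["color"][m].mean(0).round(),r["centre"],w.round(1),fit(p,m,(w[0],w[1],-22),(.018,.036,.007),.025))
p=capture("scene")
for r in regions_of(p,"carrier"): print(r["conf"],r["centre"],fit(p,r["region"],(529,-239,-13),TR,0))
E
```

```text
time_s: 23.6
tcp_pos: [0.4739, 0.2298, 0.0265]
ee_rot: [[-0.929, 0.371, 0.0], [0.371, 0.929, 0.0], [-0.0, 0.0, -1.0]]
wrist_force: [-0.2, -0.7, -0.9]
gripper_width: 0.617
gripper_force: 0.0
time_s: 24.6
tcp_pos: [0.5479, 0.1924, 0.2058]
ee_rot: [[-0.929, 0.37, -0.001], [0.37, 0.929, -0.001], [0.001, -0.001, -1.0]]
wrist_force: [-0.4, 0.1, 0.1]
gripper_width: 0.998
gripper_force: 0.0
(array([499.35, 221.55, -22.28]), np.float64(0.985))
0.95 [233. 231. 229.] [290.4, 94.4] [471.9 230.8  30. ] (array([473.43, 231.14, -22.92]), np.float64(0.933))
0.73 [235. 235. 234.] [290.2, 123.6] [495.7 221.2  30. ] (array([497.69, 221.33, -22.57]), np.float64(0.961))
0.56 [201.9, 255.1] (array([ 526.82, -237.49,  -14.11]), np.float64(0.952))
```

View pics/m_wrist.png

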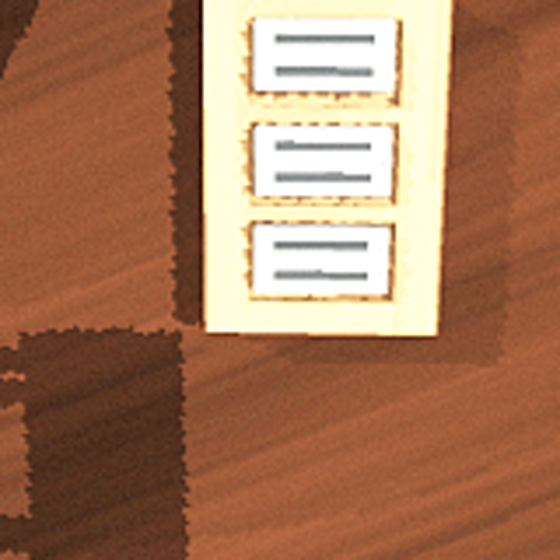

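All three catches sit in their slots, with an even gap around each one at (325,55), (322,162) and (320,258) in the crop. Next is the carrier.

```bash

python3 -m pendant '[{"x":0.02,"y":-0.2,"z":0,"rx":0,"ry":0,"rz":0.02,"claw":1},{"x":0.04,"y":-0.4,"z":0,"rx":0,"ry":0,"rz":0.043,"claw":1},{"x":0.06,"y":-0.6,"z":0,"rx":0,"ry":0,"rz":0.043,"claw":1},{"x":0.084,"y":-0.8,"z":0,"rx":0,"ry":0,"rz":0.043,"claw":1},{"x":0.084,"y":-1,"z":0,"rx":0,"ry":0,"rz":0.043,"claw":1},{"x":0.084,"y":-1,"z":0,"rx":0,"ry":0,"rz":0.043,"claw":1},{"x":0.084,"y":-1,"z":0,"rx":0,"ry":0,"rz":0.043,"claw":1},{"x":0.084,"y":-1,"z":0,"rx":0,"ry":0,"rz":0.043,"claw":1}]'
python3 -m pendant '[{"x":0,"y":-0.25,"z":0,"rx":0,"ry":0,"rz":0,"claw":1},{"x":0,"y":-0.5,"z":0,"rx":0,"ry":0,"rz":0,"claw":1},{"x":0,"y":-0.7,"z":0,"rx":0,"ry":0,"rz":0,"claw":1},{"x":0,"y":-0.77,"z":0,"rx":0,"ry":0,"rz":0,"claw":1},{"x":0,"y":-0.77,"z":0,"rx":0,"ry":0,"rz":0,"claw":1},{"x":0,"y":-0.77,"z":0,"rx":0,"ry":0,"rz":0,"claw":1},{"x":0,"y":-0.77,"z":0,"rx":0,"ry":0,"rz":0,"claw":1},{"x":0,"y":-0.77,"z":0,"rx":0,"ry":0,"rz":0,"claw":1}]'
python3 - <<'E'
from h import *
p=capture("wrist"); save(p,"n_wrist",scale=1.2); print(sense()["tcp_pos"])
for r in regions_of(p,"carrier"): print(r["conf"],r["centre"],fit(p,r["region"],(527,-238,-14),TR,0))
E
```

```text
time_s: 25.85
tcp_pos: [0.57, -0.0567, 0.2066]
ee_rot: [[-0.971, 0.241, 0.0], [0.241, 0.971, 0.0], [-0.0, 0.0, -1.0]]
wrist_force: [0.1, -0.4, 0.2]
gripper_width: 1.0
gripper_force: 0.0
time_s: 26.85
tcp_pos: [0.5701, -0.2492, 0.2068]
ee_rot: [[-0.971, 0.241, 0.0], [0.241, 0.971, -0.0], [-0.0, 0.0, -1.0]]
wrist_force: [0.5, -0.2, -0.8]
gripper_width: 1.004
gripper_force: 0.0
[ 0.57007064 -0.2494179   0.20673226]
0.71 [287.3, 137.1] (array([ 528.56, -235.79,  -13.97]), np.float64(0.987))
```

```bash

python3 -m pendant '[{"x":-0.08,"y":0.025,"z":-0.1,"rx":0,"ry":0,"rz":0,"claw":1},{"x":-0.167,"y":0.053,"z":-0.3,"rx":0,"ry":0,"rz":0,"claw":1},{"x":-0.167,"y":0.053,"z":-0.5,"rx":0,"ry":0,"rz":0,"claw":1},{"x":-0.167,"y":0.053,"z":-0.65,"rx":0,"ry":0,"rz":0,"claw":1},{"x":-0.167,"y":0.053,"z":-0.75,"rx":0,"ry":0,"rz":0,"claw":1},{"x":-0.167,"y":0.053,"z":-0.788,"rx":0,"ry":0,"rz":0,"claw":1},{"x":-0.167,"y":0.053,"z":-0.788,"rx":0,"ry":0,"rz":0,"claw":1},{"x":-0.167,"y":0.053,"z":-0.788,"rx":0,"ry":0,"rz":0,"claw":0}]'
python3 -m pendant '[{"x":0,"y":0,"z":0,"rx":0,"ry":0,"rz":0,"claw":0},{"x":0,"y":0,"z":0,"rx":0,"ry":0,"rz":0,"claw":0},{"x":0,"y":0,"z":0,"rx":0,"ry":0,"rz":0,"claw":0},{"x":0,"y":0,"z":0,"rx":0,"ry":0,"rz":0,"claw":0},{"x":0,"y":0,"z":0.1,"rx":0,"ry":0,"rz":0,"claw":0},{"x":0,"y":0,"z":0.3,"rx":0,"ry":0,"rz":0,"claw":0},{"x":0,"y":0,"z":0.5,"rx":0,"ry":0,"rz":0,"claw":0},{"x":0,"y":0,"z":0.6,"rx":0,"ry":0,"rz":0,"claw":0}]'

```

```text
time_s: 27.95
tcp_pos: [0.5292, -0.2371, 0.0108]
ee_rot: [[-0.97, 0.242, 0.002], [0.242, 0.97, -0.001], [-0.003, 0.0, -1.0]]
wrist_force: [0.3, 0.2, -0.3]
gripper_width: 0.954
gripper_force: 0.0
time_s: 28.95
tcp_pos: [0.5289, -0.2372, 0.1621]
ee_rot: [[-0.97, 0.242, 0.004], [0.242, 0.97, -0.001], [-0.004, 0.0, -1.0]]
wrist_force: [0.3, 0.6, -1.2]
gripper_width: 0.732
gripper_force: 30.0
```

```bash

python3 -m pendant '[{"x":-0.02,"y":0.25,"z":0.1,"rx":0,"ry":0,"rz":-0.01,"claw":0},{"x":-0.04,"y":0.5,"z":0.2,"rx":0,"ry":0,"rz":-0.03,"claw":0},{"x":-0.06,"y":0.75,"z":0.2,"rx":0,"ry":0,"rz":-0.047,"claw":0},{"x":-0.08,"y":1,"z":0.2,"rx":0,"ry":0,"rz":-0.047,"claw":0},{"x":-0.08,"y":1,"z":0.2,"rx":0,"ry":0,"rz":-0.047,"claw":0},{"x":-0.08,"y":1,"z":0.2,"rx":0,"ry":0,"rz":-0.047,"claw":0},{"x":-0.08,"y":1,"z":0.2,"rx":0,"ry":0,"rz":-0.047,"claw":0},{"x":-0.08,"y":1,"z":0.2,"rx":0,"ry":0,"rz":-0.047,"claw":0}]'
python3 - <<'E'
from h import *
p=capture("wrist"); save(p,"o_wrist",scale=1.2); z=np.array(sense()["tcp_pos"]); print(z)
for r in regions_of(p,"carrier")[:2]:
    m=r["region"]; ys,xs=np.where(m); print(r["conf"],xs.min(),xs.max(),ys.min(),ys.max())
    v=np.zeros(m.shape); v[:248]=1
    f=fit(p,m,(z[0]*1000,z[1]*1000,-22.5),TR,z[2]-.010,v); d=f[0][:2]-z[:2]*1000
    R=np.array(sense()["ee_rot"])[:2,:2]; print(f,"offset in tool x,y",d@R)
p=capture("scene")
for r in regions_of(p,"tray")[:1]: print(r["centre"])
E
```

```text
time_s: 29.95
tcp_pos: [0.5081, 0.0118, 0.2093]
ee_rot: [[-0.923, 0.385, -0.001], [0.385, 0.923, -0.0], [0.0, -0.0, -1.0]]
wrist_force: [-0.1, -0.5, -2.7]
gripper_width: 0.732
gripper_force: 30.0
[0.50815093 0.01186021 0.20934774]
0.58 208 358 169 360
(array([507.93,  13.8 , -22.63]), np.float64(0.991)) offset in tool x,y [0.94947675 1.70590148]
[334.4, 170.4]
```

View pics/o_wrist.png

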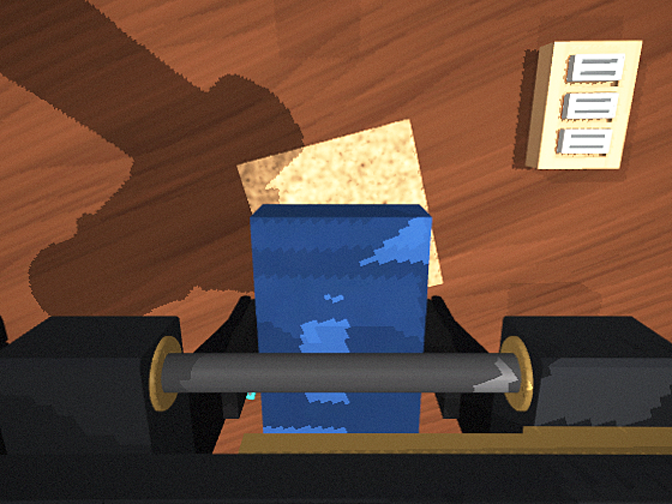

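The carrier is held level at (340,320), and the tray with its three catches is at (590,105). I'll move over the tray and cap it.

```bash

python3 -m pendant '[{"x":-0.01,"y":0.25,"z":0,"rx":0,"ry":0,"rz":0,"claw":0},{"x":-0.02,"y":0.5,"z":0,"rx":0,"ry":0,"rz":0,"claw":0},{"x":-0.035,"y":0.7,"z":0,"rx":0,"ry":0,"rz":0,"claw":0},{"x":-0.035,"y":0.827,"z":-0.1,"rx":0,"ry":0,"rz":0,"claw":0},{"x":-0.035,"y":0.827,"z":-0.25,"rx":0,"ry":0,"rz":0,"claw":0},{"x":-0.035,"y":0.827,"z":-0.4,"rx":0,"ry":0,"rz":0,"claw":0},{"x":-0.035,"y":0.827,"z":-0.5,"rx":0,"ry":0,"rz":0,"claw":0},{"x":-0.035,"y":0.827,"z":-0.5,"rx":0,"ry":0,"rz":0,"claw":0}]'
python3 - <<'E'
from h import *
p=capture("wrist"); z=np.array(sense()["tcp_pos"])
r=regions_of(p,"carrier")[0]; m=r["region"]; v=np.zeros(m.shape); v[:248]=1
f=fit(p,m,(z[0]*1000,z[1]*1000,-22.5),TR,z[2]-.010,v); print(z,f)
q=capture("side"); save(q,"p_side",(180,200,380,350),3.5)
r=max(regions_of(p,"tray"),key=lambda r:r["region"].sum()); m=r["region"];print(r["conf"],m.sum())
E
python3 -m pendant '[{"x":0,"y":0,"z":-0.05,"rx":0,"ry":0,"rz":0,"claw":0},{"x":0,"y":0,"z":-0.1,"rx":0,"ry":0,"rz":0,"claw":0},{"x":0,"y":0,"z":-0.14,"rx":0,"ry":0,"rz":0,"claw":0},{"x":0,"y":0,"z":-0.16,"rx":0,"ry":0,"rz":0,"claw":0},{"x":0,"y":0,"z":-0.18,"rx":0,"ry":0,"rz":0,"claw":0},{"x":0,"y":0,"z":-0.196,"rx":0,"ry":0,"rz":0,"claw":0},{"x":0,"y":0,"z":-0.196,"rx":0,"ry":0,"rz":0,"claw":0},{"x":0,"y":0,"z":-0.196,"rx":0,"ry":0,"rz":0,"claw":0}]'
```

```text
time_s: 31.15
tcp_pos: [0.4983, 0.2187, 0.0827]
ee_rot: [[-0.924, 0.383, -0.004], [0.383, 0.924, -0.003], [0.002, -0.004, -1.0]]
wrist_force: [0.3, 0.2, -0.2]
gripper_width: 0.734
gripper_force: 30.0
[0.4995364  0.21947782 0.0843163 ] (array([497.84, 220.74, -22.43]), np.float64(0.989))
0.94 1876
time_s: 32.35
tcp_pos: [0.4994, 0.2198, 0.0357]
ee_rot: [[-0.924, 0.383, 0.0], [0.383, 0.924, 0.0], [-0.0, 0.0, -1.0]]
wrist_force: [0.3, 0.3, -1.3]
gripper_width: 0.731
gripper_force: 30.0
```

```bash

python3 -m pendant '[{"x":0,"y":0,"z":0,"rx":0,"ry":0,"rz":0,"claw":1},{"x":0,"y":0,"z":0,"rx":0,"ry":0,"rz":0,"claw":1},{"x":0,"y":0,"z":0,"rx":0,"ry":0,"rz":0,"claw":1},{"x":0,"y":0,"z":0.1,"rx":0,"ry":0,"rz":0,"claw":1},{"x":0,"y":0,"z":0.25,"rx":0,"ry":0,"rz":0,"claw":1},{"x":0,"y":0,"z":0.45,"rx":0,"ry":0,"rz":0.04,"claw":1},{"x":0,"y":0,"z":0.65,"rx":0,"ry":0,"rz":0.09,"claw":1},{"x":0,"y":0,"z":0.8,"rx":0,"ry":0,"rz":0.14,"claw":1}]'
python3 -m pendant '[{"x":0,"y":0,"z":0,"rx":0,"ry":0,"rz":0.055,"claw":1},{"x":0,"y":0,"z":0,"rx":0,"ry":0,"rz":0.11,"claw":1},{"x":0,"y":0,"z":0,"rx":0,"ry":0,"rz":0.165,"claw":1},{"x":0,"y":0,"z":0,"rx":0,"ry":0,"rz":0.22,"claw":1},{"x":0,"y":0,"z":0,"rx":0,"ry":0,"rz":0.275,"claw":1},{"x":0,"y":0,"z":0,"rx":0,"ry":0,"rz":0.33,"claw":1},{"x":0,"y":0,"z":0,"rx":0,"ry":0,"rz":0.385,"claw":1},{"x":0,"y":0,"z":0,"rx":0,"ry":0,"rz":0.43,"claw":1}]'
python3 -m pendant '[{"x":0,"y":0,"z":0,"rx":0,"ry":0,"rz":0.055,"claw":1},{"x":0,"y":0,"z":0,"rx":0,"ry":0,"rz":0.11,"claw":1},{"x":0,"y":0,"z":0,"rx":0,"ry":0,"rz":0.165,"claw":1},{"x":0,"y":0,"z":0,"rx":0,"ry":0,"rz":0.22,"claw":1},{"x":0,"y":0,"z":0,"rx":0,"ry":0,"rz":0.275,"claw":1},{"x":0,"y":0,"z":0,"rx":0,"ry":0,"rz":0.33,"claw":1},{"x":0,"y":0,"z":0,"rx":0,"ry":0,"rz":0.385,"claw":1},{"x":0,"y":0,"z":0,"rx":0,"ry":0,"rz":0.43,"claw":1}]'
python3 - <<'E'
from h import *
s=sense();print(np.round(s["joints"],1),np.round(s["tcp_pos"],4))
p=capture("side"); save(p,"p_side",(200,220,330,330),5)
for r in regions_of(p,"carrier")[:1]: print(r["conf"],fit(p,r["region"],(499,220,-22.5),TR,.025))
p=capture("scene")
for r in regions_of(p,"carrier")[:1]: print(r["conf"],fit(p,r["region"],(499,220,-22.5),TR,.025))
p=capture("wrist")
for r in regions_of(p,"carrier")[:1]: print(r["conf"],fit(p,r["region"],(499,220,-22.5),TR,.025))
E
```

```text
time_s: 33.35
tcp_pos: [0.4997, 0.2199, 0.2382]
ee_rot: [[-0.999, -0.052, 0.002], [-0.052, 0.999, 0.002], [-0.002, 0.002, -1.0]]
wrist_force: [1.2, 0.3, -1.2]
gripper_width: 1.001
gripper_force: 0.0
time_s: 34.35
tcp_pos: [0.4993, 0.2197, 0.2356]
ee_rot: [[-0.167, -0.986, -0.0], [-0.986, 0.167, 0.0], [-0.0, 0.0, -1.0]]
wrist_force: [-1.1, -0.3, 1.1]
gripper_width: 1.003
gripper_force: 0.0
time_s: 35.35
tcp_pos: [0.4992, 0.2197, 0.2356]
ee_rot: [[0.926, -0.378, -0.0], [-0.378, -0.926, 0.0], [-0.0, -0.0, -1.0]]
wrist_force: [-1.2, 0.5, -0.1]
gripper_width: 1.003
gripper_force: 0.0
[ 40.8  13.8  -9.6  -0.  -66.6  27. ] [0.4992 0.2197 0.2356]
0.8 (array([501.12, 220.39, -22.48]), np.float64(0.965))
0.58 (array([497.75, 216.74, -24.02]), np.float64(0.95))
0.96 (array([498.94, 222.14, -22.74]), np.float64(0.971))
```

View pics/p_side.png

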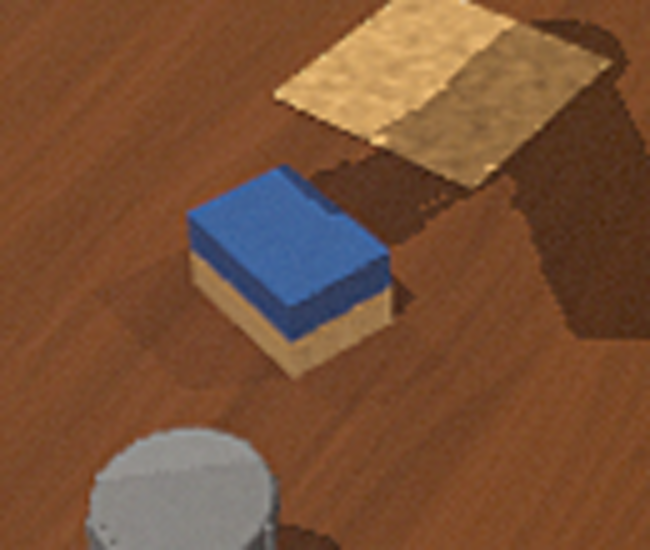

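The side view shows the carrier capping the tray with edges in line, at (290,270) in the crop. I'll lean the tool 35° and approach for the first quarter-turn.

```bash

python3 -m pendant '[{"x":0.05,"y":-0.02,"z":0,"rx":0.019,"ry":0.045,"rz":0,"claw":1},{"x":0.1,"y":-0.04,"z":0,"rx":0.038,"ry":0.09,"rz":0,"claw":1},{"x":0.15,"y":-0.06,"z":-0.1,"rx":0.057,"ry":0.135,"rz":0,"claw":1},{"x":0.201,"y":-0.083,"z":-0.2,"rx":0.0745,"ry":0.1797,"rz":0,"claw":1},{"x":0.201,"y":-0.083,"z":-0.4,"rx":0.0745,"ry":0.1797,"rz":0,"claw":1},{"x":0.201,"y":-0.083,"z":-0.533,"rx":0.0745,"ry":0.1797,"rz":0,"claw":1},{"x":0.201,"y":-0.083,"z":-0.533,"rx":0.0745,"ry":0.1797,"rz":0,"claw":1},{"x":0.201,"y":-0.083,"z":-0.533,"rx":0.0745,"ry":0.1797,"rz":0,"claw":1}]'
python3 - <<'E'
from h import *
s=sense();print(np.round(s["joints"],1),np.round(s["tcp_pos"],4),np.round(s["ee_rot"],3)[:,2])
E
python3 -m pendant '[{"x":-0.06,"y":0.025,"z":-0.093,"rx":0,"ry":0,"rz":0,"claw":1},{"x":-0.12,"y":0.05,"z":-0.185,"rx":0,"ry":0,"rz":0,"claw":1},{"x":-0.18,"y":0.075,"z":-0.278,"rx":0,"ry":0,"rz":0,"claw":1},{"x":-0.22,"y":0.092,"z":-0.34,"rx":0,"ry":0,"rz":0,"claw":1},{"x":-0.233,"y":0.097,"z":-0.36,"rx":0,"ry":0,"rz":0,"claw":1},{"x":-0.233,"y":0.097,"z":-0.36,"rx":0,"ry":0,"rz":0,"claw":1},{"x":-0.233,"y":0.097,"z":-0.36,"rx":0,"ry":0,"rz":0,"claw":1},{"x":-0.233,"y":0.097,"z":-0.36,"rx":0,"ry":0,"rz":0,"claw":0}]'

```

```text
time_s: 36.65
tcp_pos: [0.5506, 0.1992, 0.1038]
ee_rot: [[0.758, -0.382, -0.528], [-0.313, -0.924, 0.22], [-0.572, -0.001, -0.82]]
wrist_force: [-0.1, -0.2, -0.3]
gripper_width: 1.003
gripper_force: 0.0
[ 22.1  39.4  13.5 -23.7 -90.4  50.9] [0.5506 0.1992 0.1038] [-0.528  0.22  -0.82 ]
time_s: 37.65
tcp_pos: [0.4921, 0.2233, 0.013]
ee_rot: [[0.758, -0.383, -0.529], [-0.313, -0.924, 0.22], [-0.573, -0.001, -0.82]]
wrist_force: [0.4, 0.0, -0.6]
gripper_width: 0.946
gripper_force: 0.0
```

```bash

python3 -m pendant '[{"x":0,"y":0,"z":0,"rx":0,"ry":0,"rz":0,"claw":0},{"x":0,"y":0,"z":0,"rx":0,"ry":0,"rz":0,"claw":0},{"x":0,"y":0,"z":0,"rx":0,"ry":0,"rz":0,"claw":0},{"x":0,"y":0,"z":0,"rx":0,"ry":0,"rz":0,"claw":0},{"x":0,"y":0,"z":0,"rx":0,"ry":0,"rz":0,"claw":0},{"x":0,"y":0,"z":0.05,"rx":0,"ry":0,"rz":0,"claw":0},{"x":0,"y":0,"z":0.15,"rx":0,"ry":0,"rz":0,"claw":0},{"x":0,"y":0,"z":0.3,"rx":0,"ry":0,"rz":0,"claw":0}]'
cat >> h.py <<'E'
from scipy.spatial.transform import Rotation as Ro
def row(p0,R0,p1,R1):
    d=(np.array(p1)-p0)/.25; r=Ro.from_matrix(R1@R0.T).as_rotvec(degrees=True)/180
    return dict(zip(["x","y","z","rx","ry","rz"],np.round(np.r_[d,r],4).tolist()))
E
python3 - <<'E'
from h import *
s=sense(); R0=np.array(s["ee_rot"]); print(np.round(s["joints"],1), s["gripper_width"])
U,_,V=np.linalg.svd(R0); R0=U@V
p0=np.array([.4915,.22325,.01275+.075])
w=-np.array([.383,.924,0])/np.hypot(.383,.924)
Rm=Ro.from_euler("z",15,degrees=True).as_matrix()@Ro.from_rotvec(w*np.radians(50)).as_matrix()@R0
Re=Ro.from_euler("z",30,degrees=True).as_matrix()@Ro.from_rotvec(w*np.radians(90)).as_matrix()@R0
cm=np.array([.535,.19,.12]); ce=np.array([.56,.17,.12])
pm=cm+.015*Rm[:,2]; pe=ce+.015*Re[:,2]
print(row(p0,R0,pm,Rm)); print(row(pm,Rm,pe,Re)); print(pm,pe,Re.round(3))
E
```

```text
time_s: 38.65
tcp_pos: [0.4906, 0.2231, 0.0871]
ee_rot: [[0.755, -0.383, -0.532], [-0.314, -0.924, 0.219], [-0.575, 0.002, -0.818]]
wrist_force: [0.9, 0.7, -2.6]
gripper_width: 0.733
gripper_force: 30.0
[ 25.8  36.1   4.6 -25.5 -84.2  50.1] 0.733387099139437
{'x': 0.1893, 'y': -0.1351, 'z': 0.071, 'rx': -0.0722, 'ry': -0.269, 'rz': 0.078}
{'x': 0.1334, 'y': -0.0716, 'z': 0.0235, 'rx': -0.0001, 'ry': -0.2228, 'rz': 0.0799}
[0.53881426 0.1894729  0.10550263] [0.57216686 0.17157476 0.11136938] [[ 0.571  0.128  0.811]
 [ 0.074 -0.992  0.105]
 [ 0.818 -0.    -0.575]]
```

```bash

python3 -m pendant '[{"x":0.027,"y":-0.019,"z":0.02,"rx":-0.01,"ry":-0.038,"rz":0.011,"claw":0},{"x":0.054,"y":-0.038,"z":0.04,"rx":-0.02,"ry":-0.077,"rz":0.022,"claw":0},{"x":0.081,"y":-0.058,"z":0.06,"rx":-0.031,"ry":-0.115,"rz":0.033,"claw":0},{"x":0.108,"y":-0.077,"z":0.071,"rx":-0.041,"ry":-0.154,"rz":0.045,"claw":0},{"x":0.135,"y":-0.096,"z":0.071,"rx":-0.052,"ry":-0.192,"rz":0.056,"claw":0},{"x":0.162,"y":-0.116,"z":0.071,"rx":-0.062,"ry":-0.231,"rz":0.067,"claw":0},{"x":0.1893,"y":-0.1351,"z":0.071,"rx":-0.0722,"ry":-0.269,"rz":0.078,"claw":0},{"x":0.1893,"y":-0.1351,"z":0.071,"rx":-0.0722,"ry":-0.269,"rz":0.078,"claw":0}]'
python3 -m pendant '[{"x":0.022,"y":-0.012,"z":0.004,"rx":0,"ry":-0.037,"rz":0.013,"claw":0},{"x":0.044,"y":-0.024,"z":0.008,"rx":0,"ry":-0.074,"rz":0.027,"claw":0},{"x":0.067,"y":-0.036,"z":0.012,"rx":0,"ry":-0.111,"rz":0.04,"claw":0},{"x":0.089,"y":-0.048,"z":0.016,"rx":0,"ry":-0.149,"rz":0.053,"claw":0},{"x":0.111,"y":-0.06,"z":0.02,"rx":0,"ry":-0.186,"rz":0.067,"claw":0},{"x":0.1334,"y":-0.0716,"z":0.0235,"rx":0,"ry":-0.2228,"rz":0.08,"claw":0},{"x":0.1334,"y":-0.0716,"z":0.0235,"rx":0,"ry":-0.2228,"rz":0.08,"claw":0},{"x":0.1334,"y":-0.0716,"z":0.0235,"rx":0,"ry":-0.2228,"rz":0.08,"claw":0}]'
python3 - <<'E'
from h import *
s=sense();print(np.round(s["joints"],1),np.round(s["tcp_pos"],4))
p=capture("scene"); save(p,"q_scene",(270,110,400,240),4)
E
```

```text
time_s: 39.65
tcp_pos: [0.5341, 0.186, 0.1029]
ee_rot: [[0.96, -0.13, 0.25], [-0.124, -0.991, -0.04], [0.253, 0.007, -0.968]]
wrist_force: [-0.2, -0.5, -4.5]
gripper_width: 0.736
gripper_force: 30.0
time_s: 40.65
tcp_pos: [0.5606, 0.2301, 0.2051]
ee_rot: [[0.704, 0.006, 0.71], [0.071, -0.996, -0.062], [0.706, 0.094, -0.702]]
wrist_force: [-0.5, 0.1, -4.2]
gripper_width: 0.734
gripper_force: 30.0
[ 26.    8.9 -51.8 117.4 -24.4 -44.9] [0.5606 0.2301 0.2051]
```

View pics/q_scene.png

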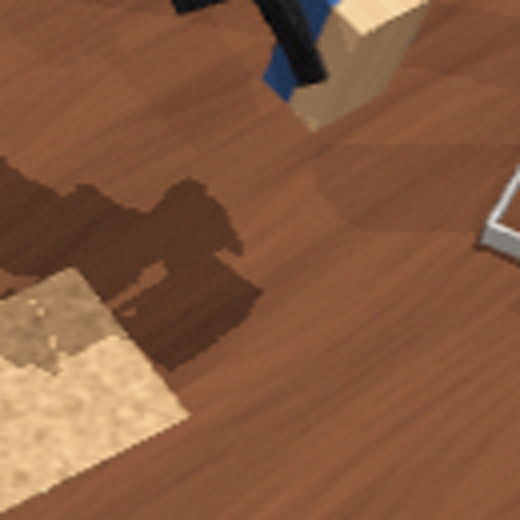

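The scene crop shows the pair still gripped and shut at about (340,70), but joint 4 stopped at its limit (117°) because I yawed the wrong way. I'll fit a small kinematic model so the next poses stay inside the joint ranges.

```bash
cat > kin.py <<'E'
import numpy as np
from scipy.optimize import least_squares
from scipy.spatial.transform import Rotation as Ro
D=[([-53.308,22.042,.453,0,-68.411,-14.817],[.233,-.58,.223]),([6.4,28.3,24.4,0,-86.1,-92.7],[.703,-.08,.323]),
([37.1,16,-7.2,0,-66.8,-154.2],[.53,.2,.2315]),([40.8,13.8,-9.6,0,-66.6,27.],[.4995,.21975,.236]),
([22.1,39.4,13.5,-23.7,-90.4,50.9],[.55,.199,.1028]),([25.8,36.1,4.6,-25.5,-84.2,50.1],[.4906,.2231,.0871]),
([26.,8.9,-51.8,117.4,-24.4,-44.9],[.5606,.2301,.2051])]
RT=[None]*4+[[-.528,.22,-.82],[-.532,.219,-.818],[.71,-.062,-.702]]
d2=np.pi/180
def fk(q,P,s=1):
    a1,a2,a3,h,d,o1,o5=P; q=np.array(q)*d2; p=q[1]-q[2]
    R1=Ro.from_euler("z",q[0]); Rf=R1*Ro.from_euler("y",p)*Ro.from_euler("x",s*q[3])   # forearm along local x
    W=R1.apply([a1+a2*np.sin(q[1])+a3*np.cos(p),o1,h+a2*np.cos(q[1])-a3*np.sin(p)])
    Rt=Rf*Ro.from_euler("y",-q[4])     # tool direction = local x
    z=Rt.apply([1,0,0]); T=W+Rt.apply([0,o5,0])+d*z
    # tool frame: z=local x; at q6: rotate about it
    B=np.array([[0,0,1],[0,1,0],[-1,0,0]],float) # columns x,y,z of tool in local
    return T,z,Rt.as_matrix()@B
P0=[0,.567,.41,.2,.35,-.08,-.08]
best=None
for s in(1,-1):
    def f(P):
        e=[]
        for (q,t),r in zip(D,RT):
            T,z,_=fk(q,P,s); e+=list(T-t)
            if r is not None: e+=list((z-r)*.1)
        return e
    r=least_squares(f,P0)
    if best is None or r.cost<best[0]: best=(r.cost,s,r.x,np.abs(r.fun).max())
if __name__=="__main__":
    print(best); 
    for q,_ in D[:4]+D[4:6]:
        B=fk(q,best[2],best[1])[2]; print(np.round(B,3).tolist(),q[5])
E
python3 kin.py
```

```text
(np.float64(3.217071268226337e-06), -1, array([-2.36796432e-03,  5.66507214e-01,  4.23753670e-01,  1.61306858e-01,
        3.07771540e-01,  4.37801731e-04, -1.60070181e-01]), np.float64(0.0018378061256781458))
[[-0.598, 0.802, -0.0], [0.802, 0.598, 0.0], [0.0, 0.0, -1.0]] -14.817
[[-0.994, -0.111, 0.0], [-0.111, 0.994, 0.0], [-0.0, -0.0, -1.0]] -92.7
[[-0.798, -0.603, -0.0], [-0.603, 0.798, 0.0], [-0.0, 0.0, -1.0]] -154.2
[[-0.757, -0.653, -0.0], [-0.653, 0.757, 0.0], [0.0, 0.0, -1.0]] 27.0
[[-0.83, -0.182, -0.528], [-0.34, 0.914, 0.22], [0.443, 0.362, -0.821]] 50.9
[[-0.826, -0.19, -0.531], [-0.351, 0.911, 0.219], [0.442, 0.367, -0.818]] 50.1
```

```bash
cat >> kin.py <<'E'
P=best[2]; S=best[1]
LO=np.array([-179.8,-69.2,-61.2,-181,-171,-9.2,]); LO=np.array([-179.8,-69.2,-61.2,-181.2,-171.1,-177.4]); HI=np.array([179.8,118,80.6,117.6,-9.2,177.4])
def full(q):
    T,z,B=fk(q,P,S); return T,Ro.from_rotvec(z*-(q[5]+90)*d2).as_matrix()@B
def ik(T,R,q0):
    def f(q):
        t,r=full(q); return np.r_[(t-T)*10,(r-R).ravel(),1e-4*(q-q0)/10]
    r=least_squares(f,np.clip(q0,LO+.1,HI-.1),bounds=(LO,HI),x_scale=30)
    t,rr=full(r.x); return r.x,np.linalg.norm(t-T)*1000,np.linalg.norm(rr-R)
E
python3 - <<'E'
from kin import *
q=np.array(D[4][0]); print(full(q)[1].round(3))   # expect [[.758,-.382,-.528],[-.313,-.924,.22],[-.572,0,-.82]]
# end pose flip1: lean 55, heading phi; tool x up; tool y horizontal
def pose(phi,lean,c,back=.015,flip=1):
    u=np.array([np.cos(phi*d2),np.sin(phi*d2),0]); z=np.sin(lean*d2)*u+np.cos(lean*d2)*np.array([0,0,-1])
    y=np.cross([0,0,1],u)*-1*flip; x=np.cross(y,z); return np.array(c)+back*z,np.c_[x,y,z]
q0=np.array([40.,25,-20,45,-70,20])
for c in((.56,.17,.1),(.5,.2,.1),(.5,.1,.1),(.6,.1,.1),(.45,.25,.1)):
  for phi in(-80,-60,-40,-20):
    o=[]
    for zz in(.1,.047):
        T,R=pose(phi,55,(c[0],c[1],zz)); s,e,er=ik(T,R,q0); o.append((s.round().tolist(),round(e,1),round(er,2)))
    print(c[:2],phi,*o)
E
```

```text
[[ 0.759 -0.382 -0.528]
 [-0.313 -0.924  0.22 ]
 [-0.571 -0.001 -0.821]]
(0.56, 0.17) -80 ([48.0, 40.0, -23.0, 42.0, -74.0, -68.0], np.float64(0.0), np.float64(0.0)) ([48.0, 44.0, -25.0, 43.0, -70.0, -72.0], np.float64(0.0), np.float64(0.0))
(0.56, 0.17) -60 ([48.0, 34.0, -39.0, 62.0, -62.0, -71.0], np.float64(0.0), np.float64(0.0)) ([47.0, 39.0, -40.0, 66.0, -59.0, -78.0], np.float64(0.0), np.float64(0.0))
(0.56, 0.17) -40 ([40.0, 29.0, -52.0, 94.0, -54.0, -78.0], np.float64(0.0), np.float64(0.0)) ([37.0, 34.0, -53.0, 101.0, -54.0, -86.0], np.float64(0.0), np.float64(0.0))
(0.56, 0.17) -20 ([29.0, 25.0, -56.0, 118.0, -49.0, -76.0], np.float64(3.5), np.float64(0.15)) ([30.0, 32.0, -56.0, 118.0, -53.0, -81.0], np.float64(4.8), np.float64(0.21))
(0.5, 0.2) -80 ([55.0, 38.0, -26.0, 37.0, -75.0, -71.0], np.float64(0.0), np.float64(0.0)) ([55.0, 43.0, -27.0, 38.0, -70.0, -75.0], np.float64(0.0), np.float64(0.0))
(0.5, 0.2) -60 ([56.0, 33.0, -41.0, 55.0, -63.0, -74.0], np.float64(0.0), np.float64(0.0)) ([55.0, 38.0, -43.0, 59.0, -60.0, -80.0], np.float64(0.0), np.float64(0.0))
(0.5, 0.2) -
[... 1655 characters left out ...]
4), np.float64(0.34))
(0.45, 0.25) -80 ([62.0, 38.0, -24.0, 31.0, -78.0, -73.0], np.float64(0.0), np.float64(0.0)) ([62.0, 43.0, -25.0, 32.0, -73.0, -76.0], np.float64(0.0), np.float64(0.0))
(0.45, 0.25) -60 ([65.0, 33.0, -38.0, 47.0, -67.0, -74.0], np.float64(0.0), np.float64(0.0)) ([65.0, 38.0, -40.0, 50.0, -62.0, -79.0], np.float64(0.0), np.float64(0.0))
(0.45, 0.25) -40 ([63.0, 28.0, -53.0, 71.0, -58.0, -79.0], np.float64(0.0), np.float64(0.0)) ([60.0, 34.0, -54.0, 78.0, -55.0, -88.0], np.float64(0.0), np.float64(0.0))
(0.45, 0.25) -20 ([52.0, 23.0, -61.0, 101.0, -53.0, -82.0], np.float64(3.9), np.float64(0.07)) ([50.0, 31.0, -61.0, 107.0, -54.0, -89.0], np.float64(5.8), np.float64(0.1))
```

```bash
cat >> kin.py <<'E'
def pose(phi,lean,c,back=.015,flip=1):
    u=np.array([np.cos(phi*d2),np.sin(phi*d2),0]); z=np.sin(lean*d2)*u+np.cos(lean*d2)*np.array([0,0,-1])
    y=np.cross([0,0,1],u)*-1*flip; x=np.cross(y,z); return np.array(c)+back*z,np.c_[x,y,z]
def row(p0,R0,p1,R1):
    d=(np.array(p1)-p0)/.25; r=Ro.from_matrix(R1@R0.T).as_rotvec(degrees=True)/180
    return dict(zip(["x","y","z","rx","ry","rz"],np.round(np.r_[d,r],4).tolist()))
E
python3 - <<'E'
from kin import *
Re=np.array([[.571,.128,.811],[.074,-.992,.105],[.818,0,-.575]]);U,_,V=np.linalg.svd(Re);Re=U@V
pe=np.array([.57217,.17157,.11137])
q=np.array(D[6][0])
T,R=pose(-80,55,(.56,.165,.12)); print(row(pe,Re,T,R),T,R.round(3).tolist())
print([np.round(v,1) for v in ik(T,R,np.array([48,40,-23,42,-74,-68.]))])
# flip2 candidates: start standing, heading 100 lean 55, tool either flip
for fl in(1,-1):
  for q0 in([20,35,0,-60,-80,60],[20,35,0,-60,-80,-120],[20,35,0,-90,-60,0]):
    o=[]
    for zz in(.047,.14):
      Ts,Rs=pose(100,55,(.56,.165,zz),flip=fl); s,e,er=ik(Ts,Rs,np.array(q0,float)); o.append((s.round().tolist(),round(e,1),round(er,2)))
    print("start",fl,*o)
# flat end on mat, heading psi lean 35; tool x must be upside side: pose() y flips with heading -> flip sign opposite
for psi in(-80,-60,-40,-20):
  for fl in(1,-1):
   for q0 in([35,35,0,40,-80,20],[35,35,0,40,-80,-160.]):
    Ts,Rs=pose(psi,35,(.52,.008,.029),flip=fl); s,e,er=ik(Ts,Rs,np.array(q0,float)); print("end",psi,fl,s.round().tolist(),round(e,1),round(er,2))
E
```

```text
{'x': -0.0401, 'y': -0.0747, 'z': 0.0001, 'rx': -0.0005, 'ry': -0.0006, 'rz': -0.4854} [0.56213366 0.15289939 0.11139635] [[0.1, -0.985, 0.142], [-0.565, -0.174, -0.807], [0.819, 0.0, -0.574]]
[array([ 48.2,  38. , -23.1,  41.8, -75.1, -66.9]), np.float64(0.0), np.float64(0.0)]
start 1 ([13.0, 35.0, -1.0, -40.0, -64.0, 177.0], np.float64(14.0), np.float64(0.74)) ([11.0, 28.0, 2.0, -42.0, -73.0, 177.0], np.float64(12.6), np.float64(0.61))
start 1 ([1.0, 40.0, -0.0, -57.0, -74.0, -142.0], np.float64(0.0), np.float64(0.0)) ([2.0, 33.0, 2.0, -56.0, -79.0, -150.0], np.float64(0.0), np.float64(0.0))
start 1 ([1.0, 40.0, -0.0, -57.0, -74.0, -142.0], np.float64(0.0), np.float64(0.0)) ([2.0, 33.0, 2.0, -56.0, -79.0, -150.0], np.float64(0.0), np.float64(0.0))
start -1 ([1.0, 40.0, -0.0, -57.0, -74.0, 38.0], np.float64(0.0), np.float64(0.0)) ([2.0, 33.0, 2.0, -56.0, -79.0, 30.0], np.float64(0.0), np.float64(0.0))
start -1 ([1.0, 40.0, -0.0, -57.0, -74.0, 38.0], np.float64(0.0), np.float64(0.0)) ([2.0, 33.0, 2.0, -56.0, -79.0, 30.0], np.float64(0.0), np.float64(0.0))
start -1 ([1.0, 40.0, -0.0, 
[... 378 characters left out ...]
0, 26.0, -56.0, 90.0, -34.0, -77.0] 0.0 0.0
end -60 1 [19.0, 26.0, -56.0, 90.0, -34.0, -77.0] 0.0 0.0
end -60 -1 [19.0, 26.0, -56.0, 90.0, -34.0, 103.0] 0.0 0.0
end -60 -1 [22.0, 26.0, -35.0, 18.0, -30.0, -177.0] 9.0 0.69
end -40 1 [7.0, 24.0, -59.0, 118.0, -30.0, -74.0] 2.2 0.09
end -40 1 [7.0, 24.0, -59.0, 118.0, -30.0, -74.0] 2.2 0.09
end -40 -1 [7.0, 24.0, -59.0, 118.0, -30.0, 106.0] 2.2 0.09
end -40 -1 [21.0, 23.0, -44.0, 33.0, -20.0, -177.0] 9.6 0.57
end -20 1 [4.0, 22.0, -58.0, 118.0, -22.0, -53.0] 7.7 0.31
end -20 1 [4.0, 22.0, -58.0, 118.0, -22.0, -53.0] 7.7 0.31
end -20 -1 [4.0, 22.0, -58.0, 118.0, -22.0, 127.0] 7.7 0.31
end -20 -1 [15.0, 21.0, -51.0, 55.0, -10.0, -177.0] 11.3 0.51
```

```bash

python3 -m pendant '[{"x":-0.005,"y":-0.009,"z":0,"rx":0,"ry":0,"rz":-0.055,"claw":0},{"x":-0.01,"y":-0.018,"z":0,"rx":0,"ry":0,"rz":-0.11,"claw":0},{"x":-0.015,"y":-0.027,"z":0,"rx":0,"ry":0,"rz":-0.165,"claw":0},{"x":-0.02,"y":-0.036,"z":0,"rx":0,"ry":0,"rz":-0.22,"claw":0},{"x":-0.025,"y":-0.045,"z":0,"rx":0,"ry":0,"rz":-0.275,"claw":0},{"x":-0.03,"y":-0.055,"z":0,"rx":0,"ry":0,"rz":-0.33,"claw":0},{"x":-0.035,"y":-0.065,"z":0,"rx":0,"ry":0,"rz":-0.385,"claw":0},{"x":-0.04,"y":-0.0747,"z":0,"rx":0,"ry":0,"rz":-0.435,"claw":0}]'
python3 -m pendant '[{"x":0,"y":0,"z":0,"rx":0,"ry":0,"rz":-0.05,"claw":0},{"x":0,"y":0,"z":0,"rx":0,"ry":0,"rz":-0.05,"claw":0},{"x":0,"y":0,"z":0,"rx":0,"ry":0,"rz":-0.05,"claw":0},{"x":0,"y":0,"z":0,"rx":0,"ry":0,"rz":-0.05,"claw":0},{"x":0,"y":0,"z":0,"rx":0,"ry":0,"rz":-0.05,"claw":0},{"x":0,"y":0,"z":0,"rx":0,"ry":0,"rz":-0.05,"claw":0},{"x":0,"y":0,"z":0,"rx":0,"ry":0,"rz":-0.05,"claw":0},{"x":0,"y":0,"z":0,"rx":0,"ry":0,"rz":-0.05,"claw":0}]'
python3 - <<'E'
from h import *
s=sense();print(np.round(s["joints"],1),np.round(s["tcp_pos"],4))
E
```

```text
time_s: 41.7
tcp_pos: [0.5482, 0.2136, 0.202]
ee_rot: [[0.212, -0.974, 0.077], [-0.683, -0.204, -0.701], [0.699, 0.096, -0.709]]
wrist_force: [0.6, 0.2, -4.6]
gripper_width: 0.729
gripper_force: 30.0
time_s: 42.7
tcp_pos: [0.548, 0.2117, 0.2028]
ee_rot: [[0.106, -0.994, -0.027], [-0.703, -0.056, -0.709], [0.703, 0.094, -0.705]]
wrist_force: [-0.2, -0.3, -3.2]
gripper_width: 0.737
gripper_force: 30.0
[ 49.4  33.9  -5.   26.2 -89.4 -53.5] [0.548  0.2117 0.2028]
```

```bash
python3 - <<'E'
from kin import *
from station import sense
s=sense(); R0=np.array(s["ee_rot"]);U,_,V=np.linalg.svd(R0);R0=U@V; p0=np.array([.548,.2117,.2028]); print(s["tcp_pos"])
T,R=pose(-80,55,(.56,.165,.12)); T2,_=pose(-80,55,(.56,.165,.0475))
r=row(p0,R0,T,R); print(r, T, "then",row(T,R,T2,R)); print(row(p0,R0,T2,R))
E
```

```text
[0.54796998 0.21166073 0.20282662]
{'x': 0.0565, 'y': -0.2352, 'z': -0.3656, 'rx': -0.052, 'ry': -0.0362, 'rz': 0.0402} [0.56213366 0.15289939 0.11139635] then {'x': 0.0, 'y': 0.0, 'z': -0.29, 'rx': 0.0, 'ry': 0.0, 'rz': 0.0}
{'x': 0.0565, 'y': -0.2352, 'z': -0.6556, 'rx': -0.052, 'ry': -0.0362, 'rz': 0.0402}
```

```bash

python3 -m pendant '[{"x":0.02,"y":-0.08,"z":-0.1,"rx":-0.026,"ry":-0.018,"rz":0.02,"claw":0},{"x":0.04,"y":-0.16,"z":-0.2,"rx":-0.052,"ry":-0.0362,"rz":0.0402,"claw":0},{"x":0.0565,"y":-0.2352,"z":-0.3,"rx":-0.052,"ry":-0.0362,"rz":0.0402,"claw":0},{"x":0.0565,"y":-0.2352,"z":-0.3656,"rx":-0.052,"ry":-0.0362,"rz":0.0402,"claw":0},{"x":0.0565,"y":-0.2352,"z":-0.3656,"rx":-0.052,"ry":-0.0362,"rz":0.0402,"claw":0},{"x":0.0565,"y":-0.2352,"z":-0.3656,"rx":-0.052,"ry":-0.0362,"rz":0.0402,"claw":0},{"x":0.0565,"y":-0.2352,"z":-0.3656,"rx":-0.052,"ry":-0.0362,"rz":0.0402,"claw":0},{"x":0.0565,"y":-0.2352,"z":-0.3656,"rx":-0.052,"ry":-0.0362,"rz":0.0402,"claw":0}]'
python3 - <<'E'
from h import *
s=sense();print(np.round(s["joints"],1),np.round(s["tcp_pos"],4))
p=capture("scene"); q=capture("side")
a=np.hstack([cv2.resize(p["color"][110:240,270:400],None,fx=3,fy=3),cv2.resize(q["color"][170:300,180:310],None,fx=3,fy=3)]); cv2.imwrite("pics/r.png",a[:,:,::-1])
E
```

```text
time_s: 43.7
tcp_pos: [0.5624, 0.1534, 0.112]
ee_rot: [[0.099, -0.985, 0.143], [-0.566, -0.174, -0.806], [0.819, -0.001, -0.574]]
wrist_force: [-0.3, 0.2, -4.4]
gripper_width: 0.733
gripper_force: 30.0
[ 48.1  37.9 -23.2  41.9 -75.  -66.9] [0.5624 0.1534 0.112 ]
```

View pics/r.png

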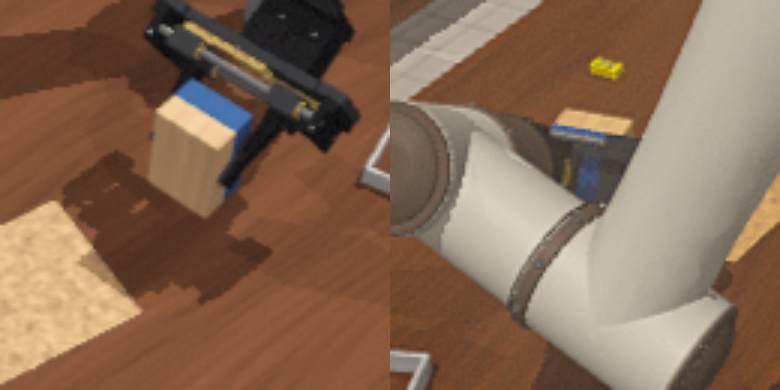

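The left half of the picture shows the pair upright and shut at (195,150), tray face outward. I'll lower it and stand it on its end.

```bash

python3 -m pendant '[{"x":0,"y":0,"z":-0.1,"rx":0,"ry":0,"rz":0,"claw":0},{"x":0,"y":0,"z":-0.18,"rx":0,"ry":0,"rz":0,"claw":0},{"x":0,"y":0,"z":-0.24,"rx":0,"ry":0,"rz":0,"claw":0},{"x":0,"y":0,"z":-0.27,"rx":0,"ry":0,"rz":0,"claw":0},{"x":0,"y":0,"z":-0.282,"rx":0,"ry":0,"rz":0,"claw":0},{"x":0,"y":0,"z":-0.29,"rx":0,"ry":0,"rz":0,"claw":0},{"x":0,"y":0,"z":-0.29,"rx":0,"ry":0,"rz":0,"claw":0},{"x":0,"y":0,"z":-0.29,"rx":0,"ry":0,"rz":0,"claw":0}]'
python3 -m pendant '[{"x":0,"y":0,"z":-0.003,"rx":0,"ry":0,"rz":0,"claw":0},{"x":0,"y":0,"z":-0.003,"rx":0,"ry":0,"rz":0,"claw":0},{"x":0,"y":0,"z":-0.003,"rx":0,"ry":0,"rz":0,"claw":0},{"x":0,"y":0,"z":-0.003,"rx":0,"ry":0,"rz":0,"claw":0},{"x":0,"y":0,"z":-0.003,"rx":0,"ry":0,"rz":0,"claw":0},{"x":0,"y":0,"z":-0.003,"rx":0,"ry":0,"rz":0,"claw":0},{"x":0,"y":0,"z":-0.003,"rx":0,"ry":0,"rz":0,"claw":0},{"x":0,"y":0,"z":-0.003,"rx":0,"ry":0,"rz":0,"claw":0}]'
```

```text
time_s: 44.8
tcp_pos: [0.5623, 0.153, 0.0393]
ee_rot: [[0.099, -0.985, 0.143], [-0.565, -0.173, -0.806], [0.819, -0.001, -0.574]]
wrist_force: [0.4, -0.6, -3.4]
gripper_width: 0.735
gripper_force: 30.0
time_s: 45.8
tcp_pos: [0.5623, 0.153, 0.0387]
ee_rot: [[0.099, -0.985, 0.143], [-0.564, -0.174, -0.807], [0.819, -0.001, -0.573]]
wrist_force: [-1.8, 1.6, 4.6]
gripper_width: 0.734
gripper_force: 30.0
```

```bash

python3 -m pendant '[{"x":0,"y":0,"z":0.001,"rx":0,"ry":0,"rz":0,"claw":0},{"x":0,"y":0,"z":0.001,"rx":0,"ry":0,"rz":0,"claw":0.8},{"x":0,"y":0,"z":0.001,"rx":0,"ry":0,"rz":0,"claw":0.85},{"x":0,"y":0,"z":0.001,"rx":0,"ry":0,"rz":0,"claw":0.9},{"x":0,"y":0,"z":0.001,"rx":0,"ry":0,"rz":0,"claw":1},{"x":0,"y":0,"z":0.001,"rx":0,"ry":0,"rz":0,"claw":1},{"x":0,"y":0,"z":0.001,"rx":0,"ry":0,"rz":0,"claw":1},{"x":0,"y":0,"z":0.001,"rx":0,"ry":0,"rz":0,"claw":1}]'
python3 -m pendant '[{"x":-0.01,"y":0.056,"z":0.04,"rx":0,"ry":0,"rz":0,"claw":1},{"x":-0.024,"y":0.135,"z":0.097,"rx":0,"ry":0,"rz":0,"claw":1},{"x":-0.044,"y":0.25,"z":0.178,"rx":0,"ry":0,"rz":0,"claw":1},{"x":-0.068,"y":0.387,"z":0.276,"rx":0,"ry":0,"rz":0,"claw":1},{"x":-0.068,"y":0.387,"z":0.4,"rx":0,"ry":0,"rz":0,"claw":1},{"x":-0.068,"y":0.387,"z":0.55,"rx":0,"ry":0,"rz":0,"claw":1},{"x":-0.068,"y":0.387,"z":0.55,"rx":0,"ry":0,"rz":0,"claw":1},{"x":-0.068,"y":0.387,"z":0.55,"rx":0,"ry":0,"rz":0,"claw":1}]'
python3 - <<'E'
from h import *
s=sense();print(np.round(s["joints"],1),np.round(s["tcp_pos"],4))
for n in("scene","side","wrist"):
    p=capture(n); out=[]
    for l in("carrier","tray"):
        for r in regions_of(p,l)[:1]: out.append((l,round(r["conf"],2),r["centre"],r["region"]))
    print(n,[o[:3] for o in out])
    if len(out)==2:
        m=cv2.morphologyEx((out[0][3]|out[1][3]).astype(np.uint8),cv2.MORPH_CLOSE,np.ones((5,5)))
        print(fit(p,m,(560,165,-80),(.050,.064,.092),0))
E
```

```text
time_s: 46.8
tcp_pos: [0.5622, 0.1529, 0.0384]
ee_rot: [[0.099, -0.985, 0.142], [-0.565, -0.173, -0.807], [0.819, -0.0, -0.574]]
wrist_force: [-0.6, -0.1, 0.2]
gripper_width: 0.998
gripper_force: 0.0
time_s: 47.8
tcp_pos: [0.5447, 0.2501, 0.1759]
ee_rot: [[0.1, -0.985, 0.142], [-0.566, -0.174, -0.806], [0.819, 0.0, -0.574]]
wrist_force: [0.2, 0.1, -0.5]
gripper_width: 1.003
gripper_force: 0.0
[ 55.4  37.7 -10.8  35.1 -87.4 -62.3] [0.5447 0.2501 0.1759]
scene [('carrier', 0.58, [340.9, 162.4]), ('tray', 0.8, [328.6, 176.8])]
(array([560.94, 164.18, -77.14]), np.float64(0.921))
side [('carrier', 0.44, [233.1, 348.9])]
wrist [('carrier', 0.91, [284.4, 259.9]), ('tray', 0.89, [284.0, 211.8])]
(array([561.18, 165.32, -80.24]), np.float64(0.941))
```

```bash
python3 - <<'E'
from kin import *
p0,R0=np.array([.5451,.24965,.1759]),pose(-80,55,(0,0,0))[1]
Rm=pose(-80,0,(0,0,0))[1]; pm=np.array([.56,.165,.25])
c=(.5605,.165,.046)
T1,R1=pose(100,55,c,flip=-1); pa=T1-.12*R1[:,2]; pu=pa+[0,0,.1]
print("A",row(p0,R0,pm,Rm)); print("B",row(pm,Rm,pu,R1)); print("C",row(pu,R1,pa,R1)); print("D",row(pa,R1,T1,R1)); print(T1)
q=np.array([55.4,37.7,-10.8,35.1,-87.4,-62.3])
for T,R in((p0,R0),(pm,Rm),(pu,R1),(pa,R1),(T1,R1)):
    q,e,er=ik(T,R,q); print(q.round(),round(e,1),round(er,2))
# flip
for lean,cc in ((40,(.56,.15,.14)),(20,(.55,.12,.14)),(0,(.54,.08,.14)),(-20,(.53,.04,.14)),(-35,(.52,.008,.12)),(-35,(.52,.008,.03))):
    T,R=pose(100,lean,cc,flip=-1); q,e,er=ik(T,R,q); print(lean,q.round(),round(e,1),round(er,2))
E
```

```text
A {'x': 0.0596, 'y': -0.3386, 'z': 0.2964, 'rx': 0.3009, 'ry': 0.0531, 'rz': -0.0}
B {'x': 0.0617, 'y': -0.3388, 'z': -0.1751, 'rx': 0.3009, 'ry': 0.0531, 'rz': -0.0}
C {'x': 0.0, 'y': 0.0, 'z': -0.4, 'rx': 0.0, 'ry': 0.0, 'rz': 0.0}
D {'x': -0.0683, 'y': 0.3872, 'z': -0.2753, 'rx': 0.0, 'ry': 0.0, 'rz': 0.0}
[0.55836634 0.17710061 0.03739635]
[ 55.  38. -11.  35. -88. -62.] 0.0 0.0
[ 32.  17.  -3.   0. -70. -22.] 0.0 0.0
[ -6.  30.   9. -52. -91.  26.] 0.0 0.0
[ -6.  37.   5. -52. -84.  35.] 0.0 0.0
[  1.  41.   0. -58. -74.  38.] 0.0 0.0
40 [  8.  28.  -1. -43. -70.  21.] 0.0 0.0
20 [ 17.  23.  -8. -23. -59.   5.] 0.0 0.0
0 [ 25.  20. -18.  -0. -52. -15.] 0.0 0.0
-20 [ 31.  19. -30.  24. -50. -38.] 0.0 0.0
-35 [ 32.  22. -40.  43. -51. -57.] 0.0 0.0
-35 [ 30.  30. -46.  55. -41. -70.] 0.0 0.0
```

```bash

python3 -m pendant '[{"x":0.01,"y":-0.056,"z":0.1,"rx":0.05,"ry":0.0088,"rz":0,"claw":1},{"x":0.02,"y":-0.113,"z":0.2,"rx":0.1,"ry":0.0177,"rz":0,"claw":1},{"x":0.03,"y":-0.17,"z":0.2964,"rx":0.15,"ry":0.0265,"rz":0,"claw":1},{"x":0.04,"y":-0.226,"z":0.2964,"rx":0.2,"ry":0.0354,"rz":0,"claw":1},{"x":0.05,"y":-0.282,"z":0.2964,"rx":0.25,"ry":0.0442,"rz":0,"claw":1},{"x":0.0596,"y":-0.3386,"z":0.2964,"rx":0.3009,"ry":0.0531,"rz":0,"claw":1},{"x":0.0596,"y":-0.3386,"z":0.2964,"rx":0.3009,"ry":0.0531,"rz":0,"claw":1},{"x":0.0596,"y":-0.3386,"z":0.2964,"rx":0.3009,"ry":0.0531,"rz":0,"claw":1}]'
python3 -m pendant '[{"x":0.01,"y":-0.056,"z":0,"rx":0.05,"ry":0.0088,"rz":0,"claw":1},{"x":0.02,"y":-0.113,"z":0,"rx":0.1,"ry":0.0177,"rz":0,"claw":1},{"x":0.03,"y":-0.17,"z":0,"rx":0.15,"ry":0.0265,"rz":0,"claw":1},{"x":0.04,"y":-0.226,"z":-0.05,"rx":0.2,"ry":0.0354,"rz":0,"claw":1},{"x":0.05,"y":-0.282,"z":-0.1,"rx":0.25,"ry":0.0442,"rz":0,"claw":1},{"x":0.0617,"y":-0.3388,"z":-0.1751,"rx":0.3009,"ry":0.0531,"rz":0,"claw":1},{"x":0.0617,"y":-0.3388,"z":-0.1751,"rx":0.3009,"ry":0.0531,"rz":0,"claw":1},{"x":0.0617,"y":-0.3388,"z":-0.1751,"rx":0.3009,"ry":0.0531,"rz":0,"claw":1}]'
python3 - <<'E'
from h import *
s=sense();print(np.round(s["joints"],1))
for n in("scene","side"):
    p=capture(n); out=[]
    for l in("carrier","tray"):
        for r in regions_of(p,l)[:1]: out.append((l,round(r["conf"],2),r["centre"],r["region"]))
    print(n,[o[:3] for o in out])
    if len(out)==2:
        m=cv2.morphologyEx((out[0][3]|out[1][3]).astype(np.uint8),cv2.MORPH_CLOSE,np.ones((5,5)))
        print(fit(p,m,(560,165,-80),(.050,.064,.092),0))
E
```

```text
time_s: 49.25
tcp_pos: [0.5599, 0.1646, 0.2498]
ee_rot: [[0.173, -0.985, -0.001], [-0.985, -0.173, -0.001], [0.001, 0.001, -1.0]]
wrist_force: [-0.0, 0.0, 0.0]
gripper_width: 1.002
gripper_force: 0.0
time_s: 50.25
tcp_pos: [0.5754, 0.0811, 0.2056]
ee_rot: [[0.1, -0.984, -0.145], [-0.566, -0.176, 0.806], [-0.819, 0.002, -0.574]]
wrist_force: [-0.0, 0.4, -0.2]
gripper_width: 1.003
gripper_force: 0.0
[ -6.1  30.2   9.4 -51.8 -90.6  26.1]
scene [('carrier', 0.69, [343.4, 168.7]), ('tray', 0.85, [337.0, 187.2])]
(array([561.93, 163.92, -80.07]), np.float64(0.452))
side [('carrier', 0.87, [247.7, 248.5]), ('tray', 0.8, [256.4, 234.9])]
(array([563.13, 168.53, -78.72]), np.float64(0.932))
```

```bash
python3 - <<'E'
from kin import *
T1,R1=pose(100,55,(.5605,.165,.046),flip=-1); p0=T1-.12*R1[:,2]+[0,0,.1]
print(p0)
c=(.561,.1655,.046)
T,R=pose(100,45,c,.013,flip=-1); pa=T-.12*R[:,2]
print("C",row(p0,R1,pa,R)); print("D",row(pa,R,T,R),T)
q=np.array([-6.1,30.2,9.4,-51.8,-90.6,26.1])
for t in(pa,T): q,e,er=ik(t,R,q); print(q.round(),round(e,1),round(er,2))
prev=(T,R)
for n,lean,cc in (("E",45,(.561,.1655,.12)),("F",-5,(.545,.09,.13)),("G",-45,(.52,.01,.12)),("H",-45,(.52,.01,.029))):
    t,r=pose(100,lean,cc,.013,flip=-1); q,e,er=ik(t,r,q); print(n,row(*prev,t,r),t.round(4),q.round(),round(e,1),round(er,2)); prev=(t,r)
E
```

```text
[0.57543565 0.08029574 0.20622553]
C {'x': -0.0052, 'y': 0.0428, 'z': -0.3383, 'rx': -0.0547, 'ry': -0.0096, 'rz': -0.0}
D {'x': -0.0589, 'y': 0.3343, 'z': -0.3394, 'rx': 0.0, 'ry': 0.0, 'rz': 0.0} [0.55940376 0.17455274 0.03680761]
[ -1.  32.   3. -45. -77.  28.] 0.0 0.0
[  6.  37.  -2. -50. -66.  32.] 0.0 0.0
E {'x': 0.0, 'y': 0.0, 'z': 0.296, 'rx': 0.0, 'ry': 0.0, 'rz': 0.0} [0.5594 0.1746 0.1108] [  6.  31.  -0. -48. -71.  25.] 0.0 0.0
F {'x': -0.0568, 'y': -0.3427, 'z': 0.025, 'rx': -0.2736, 'ry': -0.0482, 'rz': 0.0} [0.5452 0.0889 0.117 ] [ 29.  21. -20.   6. -50. -23.] 0.0 0.0
G {'x': -0.0944, 'y': -0.3517, 'z': -0.025, 'rx': -0.2188, 'ry': -0.0386, 'rz': -0.0} [0.5216 0.0009 0.1108] [ 35.  26. -41.  49. -58. -65.] 0.0 0.0
H {'x': 0.0, 'y': 0.0, 'z': -0.364, 'rx': 0.0, 'ry': 0.0, 'rz': 0.0} [0.5216 0.0009 0.0198] [ 33.  34. -46.  59. -50. -78.] 0.0 0.0
```

```bash

python3 -m pendant '[{"x":-0.0052,"y":0.0428,"z":-0.1,"rx":-0.0547,"ry":-0.0096,"rz":0,"claw":1},{"x":-0.0052,"y":0.0428,"z":-0.25,"rx":-0.0547,"ry":-0.0096,"rz":0,"claw":1},{"x":-0.0052,"y":0.0428,"z":-0.3383,"rx":-0.0547,"ry":-0.0096,"rz":0,"claw":1},{"x":-0.0052,"y":0.0428,"z":-0.3383,"rx":-0.0547,"ry":-0.0096,"rz":0,"claw":1},{"x":-0.0052,"y":0.0428,"z":-0.3383,"rx":-0.0547,"ry":-0.0096,"rz":0,"claw":1},{"x":-0.0052,"y":0.0428,"z":-0.3383,"rx":-0.0547,"ry":-0.0096,"rz":0,"claw":1},{"x":-0.0052,"y":0.0428,"z":-0.3383,"rx":-0.0547,"ry":-0.0096,"rz":0,"claw":1},{"x":-0.0052,"y":0.0428,"z":-0.3383,"rx":-0.0547,"ry":-0.0096,"rz":0,"claw":1}]'
python3 -m pendant '[{"x":-0.0118,"y":0.0669,"z":-0.0679,"rx":0,"ry":0,"rz":0,"claw":1},{"x":-0.0236,"y":0.1337,"z":-0.1358,"rx":0,"ry":0,"rz":0,"claw":1},{"x":-0.0353,"y":0.2006,"z":-0.2036,"rx":0,"ry":0,"rz":0,"claw":1},{"x":-0.0471,"y":0.2674,"z":-0.2715,"rx":0,"ry":0,"rz":0,"claw":1},{"x":-0.0554,"y":0.3142,"z":-0.319,"rx":0,"ry":0,"rz":0,"claw":1},{"x":-0.0589,"y":0.3343,"z":-0.3394,"rx":0,"ry":0,"rz":0,"claw":1},{"x":-0.0589,"y":0.3343,"z":-0.3394,"rx":0,"ry":0,"rz":0,"claw":1},{"x":-0.0589,"y":0.3343,"z":-0.3394,"rx":0,"ry":0,"rz":0,"claw":1}]'
python3 -m pendant '[{"x":0,"y":0,"z":0,"rx":0,"ry":0,"rz":0,"claw":0.85},{"x":0,"y":0,"z":0,"rx":0,"ry":0,"rz":0,"claw":0.8},{"x":0,"y":0,"z":0,"rx":0,"ry":0,"rz":0,"claw":0.77},{"x":0,"y":0,"z":0,"rx":0,"ry":0,"rz":0,"claw":0.74},{"x":0,"y":0,"z":0,"rx":0,"ry":0,"rz":0,"claw":0},{"x":0,"y":0,"z":0,"rx":0,"ry":0,"rz":0,"claw":0},{"x":0,"y":0,"z":0,"rx":0,"ry":0,"rz":0,"claw":0},{"x":0,"y":0,"z":0,"rx":0,"ry":0,"rz":0,"claw":0}]'
```

```text
time_s: 51.55
tcp_pos: [0.5743, 0.0908, 0.1221]
ee_rot: [[0.123, -0.985, -0.123], [-0.696, -0.174, 0.696], [-0.707, -0.0, -0.707]]
wrist_force: [0.4, -0.3, -0.1]
gripper_width: 1.0
gripper_force: 0.0
time_s: 52.55
tcp_pos: [0.56, 0.1741, 0.0373]
ee_rot: [[0.123, -0.985, -0.122], [-0.696, -0.174, 0.696], [-0.707, -0.001, -0.707]]
wrist_force: [-0.1, 0.3, 0.5]
gripper_width: 1.0
gripper_force: 0.0
time_s: 53.55
tcp_pos: [0.5589, 0.1745, 0.0368]
ee_rot: [[0.122, -0.985, -0.124], [-0.696, -0.174, 0.696], [-0.707, 0.001, -0.707]]
wrist_force: [-1.7, -1.5, 2.1]
gripper_width: 0.737
gripper_force: 30.0
```

```bash

python3 -m pendant '[{"x":0,"y":0,"z":0.04,"rx":0,"ry":0,"rz":0,"claw":0},{"x":0,"y":0,"z":0.12,"rx":0,"ry":0,"rz":0,"claw":0},{"x":0,"y":0,"z":0.22,"rx":0,"ry":0,"rz":0,"claw":0},{"x":0,"y":0,"z":0.296,"rx":0,"ry":0,"rz":0,"claw":0},{"x":0,"y":0,"z":0.296,"rx":0,"ry":0,"rz":0,"claw":0},{"x":0,"y":0,"z":0.296,"rx":0,"ry":0,"rz":0,"claw":0},{"x":0,"y":0,"z":0.296,"rx":0,"ry":0,"rz":0,"claw":0},{"x":0,"y":0,"z":0.296,"rx":0,"ry":0,"rz":0,"claw":0}]'
python3 -m pendant '[{"x":-0.0081,"y":-0.049,"z":0.01,"rx":-0.0391,"ry":-0.0069,"rz":0,"claw":0},{"x":-0.0162,"y":-0.098,"z":0.02,"rx":-0.0782,"ry":-0.0138,"rz":0,"claw":0},{"x":-0.0243,"y":-0.147,"z":0.025,"rx":-0.1173,"ry":-0.0207,"rz":0,"claw":0},{"x":-0.0325,"y":-0.196,"z":0.025,"rx":-0.1563,"ry":-0.0275,"rz":0,"claw":0},{"x":-0.0406,"y":-0.245,"z":0.025,"rx":-0.1954,"ry":-0.0344,"rz":0,"claw":0},{"x":-0.0487,"y":-0.294,"z":0.025,"rx":-0.2345,"ry":-0.0413,"rz":0,"claw":0},{"x":-0.0568,"y":-0.3427,"z":0.025,"rx":-0.2736,"ry":-0.0482,"rz":0,"claw":0},{"x":-0.0568,"y":-0.3427,"z":0.025,"rx":-0.2736,"ry":-0.0482,"rz":0,"claw":0}]'
python3 -m pendant '[{"x":-0.0157,"y":-0.0586,"z":0,"rx":-0.0365,"ry":-0.0064,"rz":0,"claw":0},{"x":-0.0315,"y":-0.1172,"z":0,"rx":-0.0729,"ry":-0.0129,"rz":0,"claw":0},{"x":-0.0472,"y":-0.1758,"z":0,"rx":-0.1094,"ry":-0.0193,"rz":0,"claw":0},{"x":-0.0629,"y":-0.2345,"z":-0.01,"rx":-0.1459,"ry":-0.0257,"rz":0,"claw":0},{"x":-0.0787,"y":-0.293,"z":-0.02,"rx":-0.1823,"ry":-0.0322,"rz":0,"claw":0},{"x":-0.0944,"y":-0.3517,"z":-0.025,"rx":-0.2188,"ry":-0.0386,"rz":0,"claw":0},{"x":-0.0944,"y":-0.3517,"z":-0.025,"rx":-0.2188,"ry":-0.0386,"rz":0,"claw":0},{"x":-0.0944,"y":-0.3517,"z":-0.025,"rx":-0.2188,"ry":-0.0386,"rz":0,"claw":0}]'
python3 - <<'E'
from h import *
s=sense();print(np.round(s["joints"],1),np.round(s["tcp_pos"],4))
p=capture("scene"); save(p,"s_scene",(200,110,380,250),3.5)
E
```

```text
time_s: 54.55
tcp_pos: [0.5591, 0.1745, 0.1098]
ee_rot: [[0.121, -0.985, -0.124], [-0.697, -0.174, 0.696], [-0.707, 0.002, -0.707]]
wrist_force: [0.6, 0.0, -4.0]
gripper_width: 0.736
gripper_force: 30.0
time_s: 55.55
tcp_pos: [0.5432, 0.0895, 0.1158]
ee_rot: [[0.175, -0.985, 0.011], [-0.981, -0.175, -0.086], [0.087, 0.005, -0.996]]
wrist_force: [0.3, -0.1, -3.7]
gripper_width: 0.732
gripper_force: 30.0
time_s: 56.55
tcp_pos: [0.5225, 0.0013, 0.1109]
ee_rot: [[0.121, -0.985, 0.122], [-0.7, -0.171, -0.694], [0.704, -0.001, -0.71]]
wrist_force: [-0.4, 0.4, -3.0]
gripper_width: 0.733
gripper_force: 30.0
[ 35.2  25.6 -41.4  49.  -57.5 -65.4] [0.5225 0.0013 0.1109]
```

```bash

python3 -m pendant '[{"x":0,"y":0,"z":-0.1,"rx":0,"ry":0,"rz":0,"claw":0},{"x":0,"y":0,"z":-0.2,"rx":0,"ry":0,"rz":0,"claw":0},{"x":0,"y":0,"z":-0.28,"rx":0,"ry":0,"rz":0,"claw":0},{"x":0,"y":0,"z":-0.33,"rx":0,"ry":0,"rz":0,"claw":0},{"x":0,"y":0,"z":-0.35,"rx":0,"ry":0,"rz":0,"claw":0},{"x":0,"y":0,"z":-0.362,"rx":0,"ry":0,"rz":0,"claw":0},{"x":0,"y":0,"z":-0.362,"rx":0,"ry":0,"rz":0,"claw":0},{"x":0,"y":0,"z":-0.362,"rx":0,"ry":0,"rz":0,"claw":0}]'
python3 -m pendant '[{"x":0,"y":0,"z":-0.004,"rx":0,"ry":0,"rz":0,"claw":0},{"x":0,"y":0,"z":-0.004,"rx":0,"ry":0,"rz":0,"claw":0},{"x":0,"y":0,"z":-0.004,"rx":0,"ry":0,"rz":0,"claw":0},{"x":0,"y":0,"z":-0.004,"rx":0,"ry":0,"rz":0,"claw":0},{"x":0,"y":0,"z":-0.004,"rx":0,"ry":0,"rz":0,"claw":0},{"x":0,"y":0,"z":-0.004,"rx":0,"ry":0,"rz":0,"claw":0},{"x":0,"y":0,"z":-0.004,"rx":0,"ry":0,"rz":0,"claw":0},{"x":0,"y":0,"z":-0.004,"rx":0,"ry":0,"rz":0,"claw":0}]'
```

```text
time_s: 57.6
tcp_pos: [0.5219, 0.0011, 0.0207]
ee_rot: [[0.122, -0.985, 0.123], [-0.697, -0.173, -0.696], [0.707, -0.001, -0.707]]
wrist_force: [0.3, 0.7, -3.9]
gripper_width: 0.732
gripper_force: 30.0
time_s: 58.6
tcp_pos: [0.5217, 0.001, 0.0193]
ee_rot: [[0.123, -0.985, 0.122], [-0.697, -0.173, -0.696], [0.707, 0.0, -0.707]]
wrist_force: [0.3, 0.6, -3.1]
gripper_width: 0.73
gripper_force: 30.0
```

```bash

python3 -m pendant '[{"x":0,"y":0,"z":-0.002,"rx":0,"ry":0,"rz":0,"claw":0},{"x":0,"y":0,"z":-0.002,"rx":0,"ry":0,"rz":0,"claw":0},{"x":0,"y":0,"z":-0.002,"rx":0,"ry":0,"rz":0,"claw":0},{"x":0,"y":0,"z":-0.002,"rx":0,"ry":0,"rz":0,"claw":0},{"x":0,"y":0,"z":-0.003,"rx":0,"ry":0,"rz":0,"claw":0},{"x":0,"y":0,"z":-0.003,"rx":0,"ry":0,"rz":0,"claw":0},{"x":0,"y":0,"z":-0.003,"rx":0,"ry":0,"rz":0,"claw":0},{"x":0,"y":0,"z":-0.003,"rx":0,"ry":0,"rz":0,"claw":0}]'
```

```text
time_s: 59.6
tcp_pos: [0.5218, 0.0009, 0.0192]
ee_rot: [[0.122, -0.985, 0.123], [-0.696, -0.173, -0.697], [0.708, -0.0, -0.706]]
wrist_force: [-3.2, 2.3, 4.6]
gripper_width: 0.732
gripper_force: 30.0
```

```bash

python3 -m pendant '[{"x":0,"y":0,"z":0.001,"rx":0,"ry":0,"rz":0,"claw":0},{"x":0,"y":0,"z":0.001,"rx":0,"ry":0,"rz":0,"claw":0.8},{"x":0,"y":0,"z":0.001,"rx":0,"ry":0,"rz":0,"claw":0.85},{"x":0,"y":0,"z":0.001,"rx":0,"ry":0,"rz":0,"claw":0.9},{"x":0,"y":0,"z":0.001,"rx":0,"ry":0,"rz":0,"claw":1},{"x":0,"y":0,"z":0.001,"rx":0,"ry":0,"rz":0,"claw":1},{"x":0,"y":0,"z":0.001,"rx":0,"ry":0,"rz":0,"claw":1},{"x":0,"y":0,"z":0.001,"rx":0,"ry":0,"rz":0,"claw":1}]'
python3 -m pendant '[{"x":-0.01,"y":0.057,"z":0.058,"rx":0,"ry":0,"rz":0,"claw":1},{"x":-0.025,"y":0.142,"z":0.144,"rx":0,"ry":0,"rz":0,"claw":1},{"x":-0.04,"y":0.227,"z":0.23,"rx":0,"ry":0,"rz":0,"claw":1},{"x":-0.054,"y":0.307,"z":0.4,"rx":0,"ry":0,"rz":0,"claw":1},{"x":-0.054,"y":0.307,"z":0.6,"rx":0,"ry":0,"rz":0,"claw":1},{"x":-0.054,"y":0.307,"z":0.8,"rx":0,"ry":0,"rz":0,"claw":1},{"x":-0.054,"y":0.307,"z":0.8,"rx":0,"ry":0,"rz":0,"claw":1},{"x":-0.054,"y":0.307,"z":0.8,"rx":0,"ry":0,"rz":0,"claw":1}]'
python3 - <<'E'
from h import *
import kin
s=sense();print(np.round(s["joints"],1),np.round(s["tcp_pos"],4))
for n in("scene","side","wrist"):
    p=capture(n); out=[]
    for l in("carrier","tray"):
        for r in regions_of(p,l)[:1]: out.append((l,round(r["conf"],2),r["centre"],r["region"]))
    print(n,[o[:3] for o in out])
    if len(out)==2:
        m=cv2.morphologyEx((out[0][3]|out[1][3]).astype(np.uint8),cv2.MORPH_CLOSE,np.ones((5,5)))
        print(fit(p,m,(520,10,-80),(.092,.064,.050),.003))
p0=np.array(s["tcp_pos"]);R0=kin.pose(-80,45,(0,0,0))[1];R1=kin.pose(-80,0,(0,0,0))[1]
print(kin.row(p0,R0,[.521,.01,.2],R1), kin.ik(np.array([.521,.01,.2]),R1,np.array(s["joints"])))
E
```

```text
time_s: 60.6
tcp_pos: [0.5216, 0.001, 0.0188]
ee_rot: [[0.123, -0.985, 0.122], [-0.697, -0.173, -0.696], [0.707, 0.0, -0.707]]
wrist_force: [-0.6, 0.3, -0.1]
gripper_width: 0.999
gripper_force: 0.0
time_s: 61.6
tcp_pos: [0.5076, 0.0773, 0.2183]
ee_rot: [[0.123, -0.985, 0.122], [-0.697, -0.173, -0.696], [0.707, 0.001, -0.707]]
wrist_force: [-0.1, -0.0, -0.6]
gripper_width: 1.001
gripper_force: 0.0
[ 45.1  19.7 -29.6  36.9 -74.3 -56.3] [0.5076 0.0773 0.2183]
scene [('carrier', 0.74, [280.7, 213.4]), ('tray', 0.77, [277.4, 197.9])]
(array([519.8 ,   7.05, -81.33]), np.float64(0.965))
side [('carrier', 0.67, [287.3, 236.9]), ('tray', 0.83, [284.1, 229.7])]
(array([527.35,  19.12, -67.11]), np.float64(0.73))
wrist [('carrier', 0.45, [407.6, 33.4]), ('tray', 0.77, [285.4, 254.5])]
(array([523.98,  -4.82, -79.99]), np.float64(0.638))
{'x': 0.0535, 'y': -0.2693, 'z': -0.0734, 'rx': 0.2462, 'ry': 0.0434, 'rz': 0.0} (array([ 1.89383863e+01,  1.30365441e+01, -1.59637330e+01,  2.16518220e-05,
       -6.09997245e+01, -8.93840458e+00]), np.float64(8.735830856326685e-06), np.float64(5.068600805032372e-07))
```

```bash

python3 -m pendant '[{"x":0.01,"y":-0.05,"z":0,"rx":0.049,"ry":0.0087,"rz":0,"claw":1},{"x":0.02,"y":-0.1,"z":0,"rx":0.098,"ry":0.0174,"rz":0,"claw":1},{"x":0.03,"y":-0.16,"z":0,"rx":0.148,"ry":0.026,"rz":0,"claw":1},{"x":0.04,"y":-0.22,"z":0,"rx":0.197,"ry":0.0347,"rz":0,"claw":1},{"x":0.05,"y":-0.27,"z":-0.0734,"rx":0.2462,"ry":0.0434,"rz":0,"claw":1},{"x":0.05,"y":-0.27,"z":-0.0734,"rx":0.2462,"ry":0.0434,"rz":0,"claw":1},{"x":0.05,"y":-0.27,"z":-0.0734,"rx":0.2462,"ry":0.0434,"rz":0,"claw":1},{"x":0.05,"y":-0.27,"z":-0.0734,"rx":0.2462,"ry":0.0434,"rz":0,"claw":1}]'
python3 -m pendant '[{"x":0,"y":0,"z":-0.15,"rx":0,"ry":0,"rz":0,"claw":1},{"x":0,"y":0,"z":-0.3,"rx":0,"ry":0,"rz":0,"claw":1},{"x":0,"y":0,"z":-0.45,"rx":0,"ry":0,"rz":0,"claw":1},{"x":0,"y":0,"z":-0.57,"rx":0,"ry":0,"rz":0,"claw":1},{"x":0,"y":0,"z":-0.64,"rx":0,"ry":0,"rz":0,"claw":1},{"x":0,"y":0,"z":-0.666,"rx":0,"ry":0,"rz":0,"claw":1},{"x":0,"y":0,"z":-0.666,"rx":0,"ry":0,"rz":0,"claw":1},{"x":0,"y":0,"z":-0.666,"rx":0,"ry":0,"rz":0,"claw":1}]'
```

```text
time_s: 63.05
tcp_pos: [0.5204, 0.0111, 0.2004]
ee_rot: [[0.175, -0.984, -0.001], [-0.984, -0.175, -0.001], [0.001, 0.001, -1.0]]
wrist_force: [-0.2, 0.6, 0.2]
gripper_width: 0.999
gripper_force: 0.0
time_s: 64.05
tcp_pos: [0.5213, 0.0107, 0.0348]
ee_rot: [[0.174, -0.985, 0.001], [-0.985, -0.174, 0.0], [-0.0, -0.001, -1.0]]
wrist_force: [0.4, -0.2, 0.3]
gripper_width: 0.999
gripper_force: 0.0
```

```bash

python3 -m pendant '[{"x":0,"y":0,"z":0,"rx":0,"ry":0,"rz":0,"claw":0.85},{"x":0,"y":0,"z":0,"rx":0,"ry":0,"rz":0,"claw":0.78},{"x":0,"y":0,"z":0,"rx":0,"ry":0,"rz":0,"claw":0.74},{"x":0,"y":0,"z":0,"rx":0,"ry":0,"rz":0,"claw":0},{"x":0,"y":0,"z":0,"rx":0,"ry":0,"rz":0,"claw":0},{"x":0,"y":0,"z":0,"rx":0,"ry":0,"rz":0,"claw":0},{"x":0,"y":0,"z":0,"rx":0,"ry":0,"rz":0,"claw":0},{"x":0,"y":0,"z":0,"rx":0,"ry":0,"rz":0,"claw":0}]'
python3 -m pendant '[{"x":0,"y":0,"z":0.01,"rx":0,"ry":0,"rz":0,"claw":0},{"x":0,"y":0,"z":0.02,"rx":0,"ry":0,"rz":0,"claw":0},{"x":0,"y":0,"z":0.03,"rx":0,"ry":0,"rz":0,"claw":0},{"x":0,"y":0,"z":0.05,"rx":0,"ry":0,"rz":0,"claw":0},{"x":0,"y":0,"z":0.1,"rx":0,"ry":0,"rz":0,"claw":0},{"x":0,"y":0,"z":0.2,"rx":0,"ry":0,"rz":0,"claw":0},{"x":0,"y":0,"z":0.35,"rx":0,"ry":0,"rz":0,"claw":0},{"x":0,"y":0,"z":0.4,"rx":0,"ry":0,"rz":0,"claw":0}]'
python3 - <<'E'
from h import *
p=capture("scene"); q=capture("side")
a=np.hstack([cv2.resize(p["color"][150:260,220:340],None,fx=3.3,fy=3.3),cv2.resize(q["color"][180:290,230:350],None,fx=3.3,fy=3.3)]); cv2.imwrite("pics/t.png",a[:,:,::-1])
for n,p in(("scene",p),("side",q)):
    for l in("carrier","catch0","tray"):
        for r in regions_of(p,l):
            if r["conf"]>.3: print(n,l,round(r["conf"],2),r["centre"],p["color"][r["region"]].mean(0).round(),onz(p,r["centre"],.03)[0].round(3))
    c=p["color"].astype(int); o=(c[:,:,0]>180)&(c[:,:,1]>70)&(c[:,:,1]<150)&(c[:,:,2]<70); ys,xs=np.where(o); print(n,"orange",o.sum(),xs.min() if len(xs) else 0,xs.max() if len(xs) else 0,np.median(ys) if len(ys) else 0)
E
```

```text
time_s: 65.05
tcp_pos: [0.5206, 0.0101, 0.034]
ee_rot: [[0.173, -0.985, -0.001], [-0.985, -0.173, -0.0], [-0.0, 0.001, -1.0]]
wrist_force: [-0.9, -2.1, 3.8]
gripper_width: 0.731
gripper_force: 30.0
time_s: 66.05
tcp_pos: [0.5222, 0.0106, 0.137]
ee_rot: [[0.174, -0.985, 0.005], [-0.985, -0.174, 0.002], [-0.001, -0.005, -1.0]]
wrist_force: [-0.1, -0.3, -2.5]
gripper_width: 0.734
gripper_force: 30.0
scene carrier 0.97 [279.0, 206.6] [ 59.  81. 118.] [ 0.535 -0.007  0.03 ]
scene carrier 0.63 [407.3, 170.3] [150. 141. 135.] [0.663 0.351 0.03 ]
scene catch0 0.68 [288.0, 302.4] [205. 193.  95.] [ 0.757 -0.158  0.03 ]
scene catch0 0.62 [284.8, 191.6] [219. 159.  90.] [0.506 0.037 0.03 ]
scene catch0 0.58 [274.6, 204.8] [176. 116.  76.] [ 0.523 -0.012  0.03 ]
scene catch0 0.54 [260.2, 258.1] [ 87. 166. 159.] [ 0.626 -0.138  0.03 ]
scene catch0 0.44 [279.5, 204.9] [189. 124.  75.] [ 0.532 -0.002  0.03 ]
scene tray 0.96 [274.7, 176.7] [170. 135.  99.] [0.449 0.047 0.03 ]
scene orange 135 87 286 205.0
side carrier 0.79 [290.2, 234.1] [ 65.  76. 114.] [0.501 0.035 0.03 ]
side carrier 0.61 [290.8, 246.1] [184. 141.  86.] [0.473 0.084 0.03 ]
side carrier 0.39 [283.5, 232.6] [198. 145.  77.] [0.522 0.038 0.03 ]
side catch0 0.59 [246.4, 191.3] [195. 174.  18.] [ 0.754 -0.114  0.03 ]
side catch0 0.46 [280.9, 231.9] [209. 148.  66.] [0.531 0.038 0.03 ]
side catch0 0.37 [287.9, 228.7] [193. 120.  48.] [0.52  0.014 0.03 ]
side tray 0.86 [285.3, 197.6] [173. 133.  85.] [ 0.612 -0.14   0.03 ]
side orange 130 250 540 226.0
```

```bash

python3 -m pendant '[{"x":0,"y":0.1,"z":0,"rx":0,"ry":0,"rz":0,"claw":0},{"x":0,"y":0.3,"z":0,"rx":0,"ry":0,"rz":0,"claw":0},{"x":0,"y":0.5,"z":0,"rx":0,"ry":0,"rz":0,"claw":0},{"x":0,"y":0.7,"z":0,"rx":0,"ry":0,"rz":0,"claw":0},{"x":0,"y":0.82,"z":-0.1,"rx":0,"ry":0,"rz":0,"claw":0},{"x":0,"y":0.82,"z":-0.3,"rx":0,"ry":0,"rz":0,"claw":0},{"x":0,"y":0.82,"z":-0.42,"rx":0,"ry":0,"rz":0,"claw":0},{"x":0,"y":0.82,"z":-0.47,"rx":0,"ry":0,"rz":0,"claw":0}]'
python3 -m pendant '[{"x":0,"y":0,"z":-0.02,"rx":0,"ry":0,"rz":0,"claw":0},{"x":0,"y":0,"z":-0.035,"rx":0,"ry":0,"rz":0,"claw":0},{"x":0,"y":0,"z":-0.04,"rx":0,"ry":0,"rz":0,"claw":0},{"x":0,"y":0,"z":-0.04,"rx":0,"ry":0,"rz":0,"claw":0},{"x":0,"y":0,"z":-0.04,"rx":0,"ry":0,"rz":0,"claw":0.8},{"x":0,"y":0,"z":-0.04,"rx":0,"ry":0,"rz":0,"claw":0.9},{"x":0,"y":0,"z":-0.04,"rx":0,"ry":0,"rz":0,"claw":1},{"x":0,"y":0,"z":-0.04,"rx":0,"ry":0,"rz":0,"claw":1}]'
python3 -m pendant '[{"x":0,"y":0,"z":0,"rx":0,"ry":0,"rz":0,"claw":1},{"x":0,"y":0,"z":0.1,"rx":0,"ry":0,"rz":0,"claw":1},{"x":0,"y":0,"z":0.3,"rx":0,"ry":0,"rz":0,"claw":1},{"x":0,"y":0,"z":0.5,"rx":0,"ry":0,"rz":0,"claw":1},{"x":0,"y":0,"z":0.7,"rx":0,"ry":0,"rz":0,"claw":1},{"x":0,"y":0,"z":0.9,"rx":0,"ry":0,"rz":0,"claw":1},{"x":0,"y":0,"z":0.9,"rx":0,"ry":0,"rz":0,"claw":1},{"x":0,"y":0,"z":0.9,"rx":0,"ry":0,"rz":0,"claw":1}]'
python3 - <<'E'
from h import *
p=capture("scene"); q=capture("side")
a=np.hstack([cv2.resize(p["color"][130:250,240:360],None,fx=3.3,fy=3.3),cv2.resize(q["color"][190:310,210:330],None,fx=3.3,fy=3.3)]); cv2.imwrite("pics/u.png",a[:,:,::-1])
for n,p in(("scene",p),("side",q)):
    for r in regions_of(p,"tray")[:1]: print(n,r["conf"],fit(p,r["region"],(520,215,-80),TR,0))
    for r in regions_of(p,"carrier")[:1]: print(n,r["conf"],fit(p,cv2.morphologyEx(r["region"].astype(np.uint8),cv2.MORPH_CLOSE,np.ones((15,15))),(520,10,-80),TR,.003))
    for r in regions_of(p,"catch0"):
        if r["conf"]>.3: print(n,r["conf"],r["centre"],onz(p,r["centre"],.03)[0].round(3))
E
```

```text
time_s: 67.45
tcp_pos: [0.5193, 0.2144, 0.0138]
ee_rot: [[0.173, -0.985, -0.005], [-0.985, -0.173, -0.003], [0.002, 0.005, -1.0]]
wrist_force: [0.3, -0.5, -0.2]
gripper_width: 0.734
gripper_force: 30.0
time_s: 68.45
tcp_pos: [0.5207, 0.2152, 0.0065]
ee_rot: [[0.173, -0.985, -0.0], [-0.985, -0.173, 0.0], [-0.0, 0.0, -1.0]]
wrist_force: [0.2, 0.5, 0.3]
gripper_width: 0.981
gripper_force: 0.0
time_s: 69.45
tcp_pos: [0.5201, 0.215, 0.2309]
ee_rot: [[0.173, -0.985, -0.001], [-0.985, -0.173, 0.0], [-0.0, 0.001, -1.0]]
wrist_force: [0.0, 0.1, -0.7]
gripper_width: 1.004
gripper_force: 0.0
scene 0.78 (array([521.33, 212.39, -80.08]), np.float64(0.948))
scene 0.97 (array([520.33,   8.47, -79.27]), np.float64(0.944))
scene 0.68 [278.2, 203.6] [ 0.526 -0.002  0.03 ]
scene 0.6 [261.2, 258.7] [ 0.629 -0.137  0.03 ]
side 0.17 (array([520., 215., -80.]), np.float64(0.0))
side 0.64 (array([524.29,   9.69, -80.12]), np.float64(0.908))
side 0.58 [246.1, 189.8] [ 0.76  -0.122  0.03 ]
side 0.56 [283.8, 234.3] [0.517 0.045 0.03 ]
side 0.55 [279.1, 201.9] [ 0.618 -0.106  0.03 ]
```

View pics/u.png

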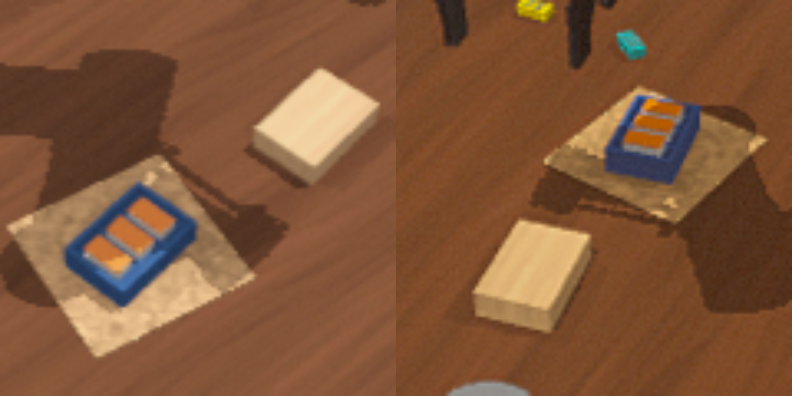

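The carrier lies hollow side up in the middle of the mat at (130,240), with three orange pads up. The tray lies flat on the table, clear of the mat, at (315,125).

```bash
python3 -c '
from station import *
print(finish_job())'
```

```text
the job is handed in; nothing more can be done
None
```

The job is handed in: all three catches lie orange pad up in the blue carrier on the middle of the mat, the beech tray is flat on the table clear of it, and the canister, brackets, clamp and look-alikes were left alone (the hand-in gave no verdict).

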